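# Couple up the dust extractor's duct with its worm-drive clamp

## Task

The bench dust extractor's duct has come off its filter can. Push the black slip sleeve along the pipe and over the barbed stub until it stands hard against the flange; then slide the slack steel clamp along the sleeve until its band lies between the two raised grey rings, and only then turn its orange wing key clockwise (seen from above) until the band is snug. Leave the cup, sanding block and tape measure where they are.

Things in the scene. Friction and masses are not known exactly. Their poses are not given: they have to be found in the camera images.
- extractor: fixed unit on a plywood board 140 x 490 x 15 mm: hood, saddle, grey pipe (50 mm thick), barbed stub, filter can. Origin: centre of the board's underside, on the bench. y axis: along the pipe, hood to can; x: level, away from the robot; z up. Pipe axis at x 0, z 70 mm. Along y in mm: hood -243..-183, saddle -181..-159 (top 30 above the axis), stub 50..100, can 120..236 (119 high)
- flange (a point): centre of the face of the flange (78 mm diameter) at the root of the barbed brass stub (54 mm over the barbs), on the pipe's axis, 70 mm above the bench
- sleeve (a joint): travel of the black slip sleeve along the pipe, m, growing toward the flange: 0.080 = front end hard against the flange; starts between 0 and 0.02. It drags with about 5 N
- sleeve_rear (a point): centre of the sleeve's rear end face (hood side), on the axis. The sleeve is 130 mm long, 60 mm in diameter and cannot turn; its first 14 mm at this end are a ribbed collar of 76 mm diameter, whose rear face stands 13 mm proud of the pipe all round: push here
- band_seat (a point): middle of the band seat, on the axis, 105 mm ahead of sleeve_rear; moves with the sleeve. Two raised grey rings, 28 mm apart (63 mm diameter; the slack band passes over them), bound the seat
- clamp (a joint): travel of the clamp along the sleeve, m, growing toward the flange: 0.041 = band centred in the seat; starts between 0 and 0.012; ends at 0.055 (too far). Slack it drags with about 2.5 N and rides along with the sleeve; once tight it cannot be slid. It cannot turn about the pipe
- band (a point): centre of the clamp's steel band (16 mm wide, 66 mm outer diameter), on the axis. Its worm housing is on the robot's side: a steel block 22 (x) x 32 (y) x 36 (z) mm centred 49 mm to -x of this point and 4 mm above it (extractor's axes)
- housing_rear (a point): centre of the worm housing's rear face (hood side, 22 mm wide, 36 mm high, square to the pipe), 4 mm above axis height, 16 mm behind the band's centre and 19 mm from the sleeve's side: push the clamp here, under the key
- key (a joint): angle of the clamp's screw, rad, growing clockwise from above. Starts between 0 and 0.5 (slack); turns with about 0.1 N m, bites from about 2.2 and stiffens to about 0.17 N m; snug from 3.0; dead stop at 3.7. Stays where it is left
- key_top (a point): centre of the top of the orange wing key, on its upright screw axis, 56 mm above the pipe's axis. The wing is an upright blade 50 mm long, 9 mm thick, 22 mm high below this point; its length lies along this frame's x axis, which at key = 0 stands +0.25 rad (anticlockwise from above) from the extractor's x axis. All else within 60 mm ends 18 mm or more below this point
- dark_cup: dark plastic beaker, 81 mm diameter, 102 mm high, standing behind the board; bystander. Origin: centre of its underside
- sanding_block: brown cork sanding block 38 x 70 x 28 mm on the bench in front of the board, near the hood; bystander. Origin: centre of its underside
- tape_measure: dark tape measure 58 x 74 x 29 mm lying in front of the board; bystander. Origin: on its underside

How it is judged:
By the outcome, as a careful person would: the job done as asked, in the order asked, and still so for the second after the job is handed in, with the robot touching nothing.
It also fails if it takes over 72 s, if anything falls off the work surface, if the arm or the gripper's body presses on something with over 40 N, if the wrist force passes 120 N, or if a joint passes its speed limit or range.

## Robot

A 7-joint arm with a two-finger parallel gripper is mounted at the origin on a cart in front of the work surface, level with it; the furniture and walls round the work are solid. World frame = base frame: x ahead of the robot, y to its left, z up, the work surface at z = 0. Lengths are in m, angles in rad, forces in N, time in s.
With the tool pointing down it reaches from about 0.4 to 0.85 m from the base axis. Payload 4.5 kg.
Tool frame: the origin (TCP) lies at the very end of the fingers, on their centre line; the grasp point (between the pads) lies pinch_z behind it (pinch_z is the distance from the TCP to the grasp point, in m); z points along the fingers, y is the direction in which the jaws open and shut (so a half turn about z gives the same grasp; the last joint's range is limited). The gripper opens to 85 mm and grips with 20 to 120 N. Pads are 22 mm wide; open, the fingers measure 114 mm over their backs; the gripper's body (76 mm by 85 mm) begins 54 mm behind the grasp point. The pads swing forward as they close: fully open they stand 13 mm farther back than shut.
Start: joints at [-1.201, 0.689, -0.195, 1.565, 0.157, 0.902, -0.215], TCP at [0.206, 0.59, 0.203] pointing down, gripper open.
Joint ranges: [-3.01, 3.01], [-0.46, 2.08], [-1.47, 1.51], [0.13, 2.56], [-1, 4.14], [0.04, 2.09], [-2.66, 2.66]. Speed limits (rad/s): [2.57, 2.57, 3.14, 3.14, 3.14, 3.14, 3.14].

## Interface

Orientations are given as a unit quaternion [x, y, z, w].
In Python, from bench import state, capture, camera_model, close_job, pinch_z gives the robot as it stands.
- The arm moves only by the tool step_arm, never from a script. Its arguments are lists of equal length, an entry for each row: "translation": the shift along the world's x, y, z each as a share of 2 cm, from -1 to 1, a list of three; "angular": the turn, a rotation vector about the world's x, y, z each as a share of 8 degrees, from -1 to 1, a list of three; "grip": the gripper's target within -1 to 1 (shut at 1, half-way at 0, fully open at -1). A call has 1 to 12 rows; each row shifts and turns the commanded pose from where the row before left it; what a row does not reach is not made up. A row lasts 1/10 s, in which the tool goes at most 50 mm and 8.59 degrees, less where a joint would pass 70% of its speed; a pose out of reach is approached as far as the arm can. A call with a number of a shift or a turn outside -1 to 1 is refused whole. A call with a gripper value outside its range is refused whole. The fingers move at their own pace and stop on an object; "force" is the grip in N (left out, the last holds). Time passes only in rows, so rows that do not move let the fingers close. It gives the time, the measured TCP pose, the force and the opening at its end, in the units of the state.
- state(): the state, without advancing time (a new reading comes with each control period).
- capture(name): name is "scene" or "side" or "wrist"; returns (picture, depth): 400x640x3 uint8, red, green, blue; 400x640 float32, m along the optical axis (not along the pixel's ray), 0 where there is no reading.
- camera_model(name): a dict with "fx", "fy", "cx", "cy" (pixels), "xyz" and "orientation" of the camera in the world; the wrist camera has in their place "tool_from_camera" (4x4, takes a point from camera to tool coordinates, whose origin is the TCP and whose axes are the flange's). Camera axes: x right, y down, z forward; pixel columns grow to the right and rows downward; lengths in m; the calibration is good to about 2 mm. A picture is of the moment at which its call begins: read the wrist's pose just before it. camera_model takes no time and is no camera call.
- close_job(): hands the job in, once; it reports no verdict.
The state is a dict: "t": time; "qpos": joint angles; "qd": joint speeds; "joint_efforts": joint torques, N m; "position": TCP position; "eef_rot": TCP orientation; "force": force on the tool from outside, world axes, zero at the start; "torque": the same for the moment, N m; "width": opening from 0.0 (shut) to 1.0 (fully open).
Only numpy, scipy, OpenCV 4.12 (cv2) and the standard library are available. Lean on these libraries where they do the work, as an engineer would, in place of code of your own. Each camera call takes 0.05 s, during which the arm holds its last target.

## Working session

There is one attempt and no reset: what is moved stays moved. The work goes in short steps, Python scripts to look and compute and a tool call to move; the robot and the scene stay as the last step left them, time stands still between calls to the robot, and variables do not carry over. Pictures are saved under pics/ and viewed, and the job is handed in when it is done.

Besides the shell and the picture viewer there is one more tool, called in YAML: its name, and indented under it one key for each argument. step_arm: Moves the arm, as the interface text tells. Its arguments: {"type":"object","properties":{"translation":{"type":"array"},"angular":{"type":"array"},"grip":{"type":"array"},"force":{"type":"number"}},"required":["translation","angular","grip"]}

```bash
ls; mkdir -p pics; python3 - <<'E'
from bench import *
import cv2, numpy as np
print(pinch_z, state())
for n in ["scene","side","wrist"]:
    m=camera_model(n); print(n,m)
    p,d=capture(n); cv2.imwrite(f"pics/{n}0.png",p[:,:,::-1]); np.save(f"pics/{n}0.npy",d)
E
```

```text
pics
0.0187 {'t': 0.0, 'qpos': array([-1.20117407,  0.69003558, -0.1945078 ,  1.56637192,  0.15727265,
        0.9024927 , -0.21511795]), 'qd': array([-0.0002333 , -0.00121737,  0.00073869, -0.00011505,  0.00036826,
        0.00074237,  0.00210548]), 'joint_efforts': array([ 1.53200699e-04, -5.39604914e+01, -1.26661476e+00, -1.58547467e+01,
        9.05302906e-03,  9.55069409e-03,  4.62573297e-06]), 'position': array([0.20577586, 0.5893878 , 0.20224431]), 'eef_rot': array([ 1.67099405e-01,  9.85939586e-01, -9.53985338e-04, -1.02302138e-04]), 'force': array([ 0.37287795, -0.09485711,  0.13871819]), 'torque': array([-0.00783955,  0.03081509,  0.01731441]), 'width': 0.9991957814749219}
scene {'fx': 464.8577104740434, 'fy': 464.8577104740434, 'cx': 328.4771432313287, 'cy': 204.67219928273454, 'xyz': array([ 0.03588274, -0.80006132,  0.44293273]), 'orientation': array([ 0.77991677, -0.28187926,  0.17812594, -0.52966505])}
side {'fx': 383.21874657480987, 'fy': 383.21874657480987, 'cx': 315.1228488304168, 'cy': 203.88037243272393, 'xyz': array([ 0.61008168, -0.96720544,  0.48494034]), 'orientation': array([ 0.84310843,  0.03627182, -0.02470052, -0.53595001])}
wrist {'fx': 360.7903364912615, 'fy': 360.7903364912615, 'cx': 321.78958527748006, 'cy': 201.79152648371078, 'tool_from_camera': array([[-4.26976844e-04, -9.46949797e-01, -3.21381238e-01,
         8.25556396e-02],
       [ 9.99999746e-01, -2.20788766e-04, -6.78013623e-04,
         6.02767481e-04],
       [ 5.71087496e-04, -3.21381446e-01,  9.46949650e-01,
        -1.70057626e-01],
       [ 0.00000000e+00,  0.00000000e+00,  0.00000000e+00,
         1.00000000e+00]])}
```

View pics/scene0.png

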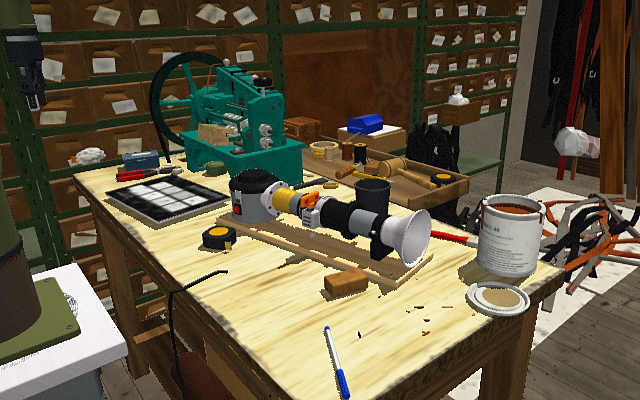

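View pics/side0.png

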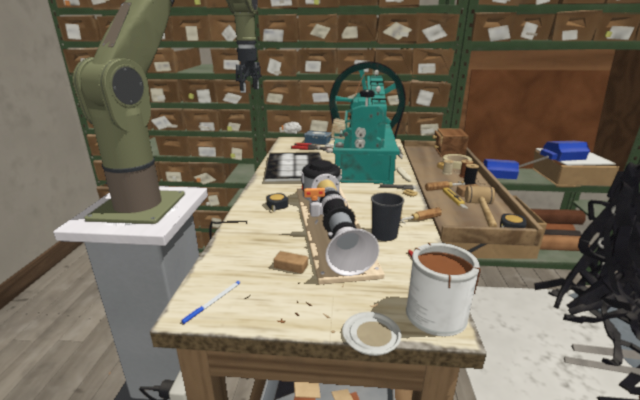

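View pics/wrist0.png

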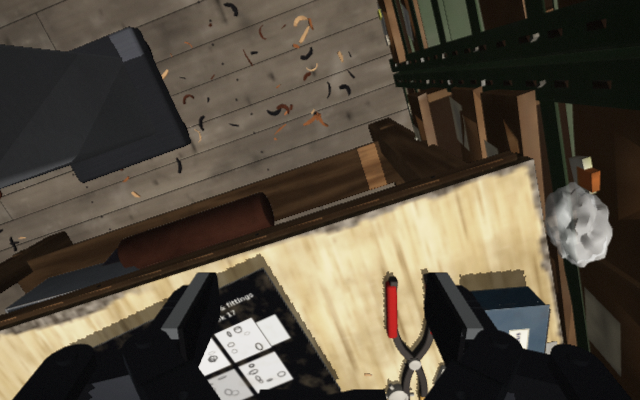

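The scene view shows the hood at (405,240), sleeve at (335,215), clamp/key at (312,203), and can at (252,195). The cup is behind the sleeve, with the block and tape in front. Next I'll fit the extractor pose from depth.

```bash
cat > h.py <<'E'
import numpy as np, cv2
from scipy.spatial.transform import Rotation as R
from bench import *
def cloud(n,d,T=None):
    m=camera_model(n); v,u=np.mgrid[0:400,0:640]
    P=np.stack([(u-m['cx'])/m['fx']*d,(v-m['cy'])/m['fy']*d,d],-1)
    if n=='wrist':
        P=P@m['tool_from_camera'][:3,:3].T+m['tool_from_camera'][:3,3]
        return P@R.from_quat(T['eef_rot']).as_matrix().T+T['position']
    return P@R.from_quat(m['orientation']).as_matrix().T+m['xyz']
def proj(n,X,T=None):
    m=camera_model(n); X=np.atleast_2d(X)
    if n=='wrist':
        X=(X-T['position'])@R.from_quat(T['eef_rot']).as_matrix()
        X=(X-m['tool_from_camera'][:3,3])@m['tool_from_camera'][:3,:3]
    else: X=(X-m['xyz'])@R.from_quat(m['orientation']).as_matrix()
    return np.c_[m['fx']*X[:,0]/X[:,2]+m['cx'],m['fy']*X[:,1]/X[:,2]+m['cy']]
E
python3 - <<'E'
from h import *
d=np.load('pics/scene0.npy');P=cloud('scene',d)
for u,v in [(405,240),(335,218),(312,200),(252,195),(370,200),(345,285),(218,238),(310,218),(370,218)]: print(u,v,P[v,u].round(3))
im=cv2.imread('pics/scene0.png')
cv2.imwrite('pics/z.png',cv2.resize(im[150:300,190:450],None,fx=3,fy=3,interpolation=cv2.INTER_CUBIC))
E
```

```text
405 240 [ 0.635 -0.275  0.05 ]
335 218 [ 0.562 -0.158  0.078]
312 200 [ 0.535 -0.121  0.112]
252 195 [0.5   0.054 0.082]
370 200 [ 0.679 -0.133  0.078]
345 285 [ 0.478 -0.284  0.02 ]
218 238 [0.39  0.011 0.028]
310 218 [ 0.524 -0.127  0.079]
370 218 [ 0.593 -0.223  0.091]
```

View pics/z.png

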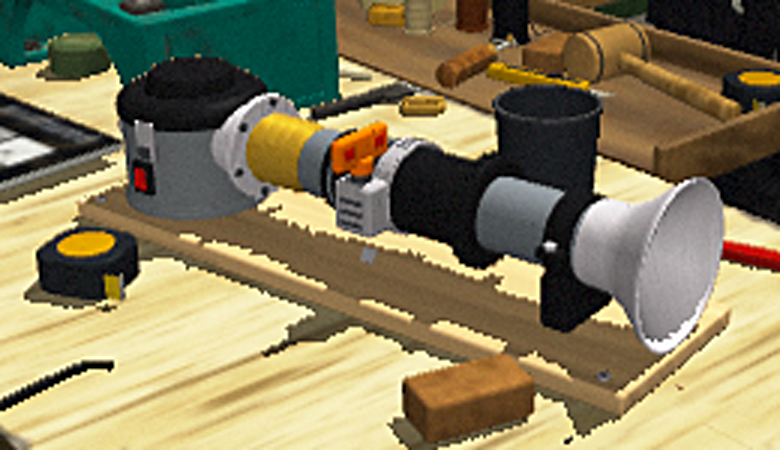

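```bash
python3 - <<'E'
from h import *
for n in ['scene','side']:
    d=np.load(f'pics/{n}0.npy');P=cloud(n,d)
    im=cv2.imread(f'pics/{n}0.png');hsv=cv2.cvtColor(im,cv2.COLOR_BGR2HSV)
    Q=P.reshape(-1,3);H=hsv.reshape(-1,3)
    box=(d.ravel()>0)&(Q[:,0]>.4)&(Q[:,0]<.75)&(Q[:,1]>-.4)&(Q[:,1]<.25)
    o=box&(H[:,0]>3)&(H[:,0]<14)&(H[:,1]>200)&(H[:,2]>180)&(Q[:,2]>.08)
    print(n,'orange',o.sum(),np.median(Q[o],0).round(4))
    print('bench z',np.median(Q[box&(abs(Q[:,2])<.008),2]))
    b=box&(Q[:,2]>.0135-.003)&(Q[:,2]<.0185)
    r=cv2.minAreaRect(Q[b][:,:2].astype(np.float32)*1000);print(b.sum(),r)
    # sleeve / pipe: points z .05-.105, y -.25..-.07
    for y in np.arange(-.28,0.16,.02):
        s=box&(abs(Q[:,1]-y)<.01)&(Q[:,2]>.03)&(Q[:,2]<.14)&(Q[:,0]<.66)
        if s.sum()>10:print(round(y,2),s.sum(),Q[s].min(0).round(3),Q[s].max(0).round(3))
    im2=im.copy();im2.reshape(-1,3)[b]=(255,0,255);cv2.imwrite(f'pics/b_{n}.png',cv2.resize(im2[130:300,180:460],None,fx=2.5,fy=2.5))
E
```

```text
scene orange 69 [ 0.5243 -0.1234  0.116 ]
bench z 0.000286912542271478
4842 ((571.3817138671875, -76.00225830078125), (643.7349853515625, 348.2516784667969), 89.34428405761719)
-0.28 657 [ 0.586 -0.29   0.032] [ 0.66  -0.27   0.106]
-0.26 417 [ 0.572 -0.27   0.03 ] [ 0.648 -0.25   0.099]
-0.24 306 [ 0.572 -0.25   0.031] [ 0.627 -0.23   0.1  ]
-0.22 235 [ 0.577 -0.23   0.049] [ 0.614 -0.21   0.096]
-0.2 237 [ 0.572 -0.21   0.05 ] [ 0.614 -0.19   0.096]
-0.18 522 [ 0.554 -0.19   0.032] [ 0.626 -0.17   0.11 ]
-0.16 201 [ 0.557 -0.17   0.046] [ 0.631 -0.15   0.109]
-0.14 373 [ 0.522 -0.15   0.046] [ 0.599 -0.13   0.101]
-0.12 680 [ 0.506 -0.13   0.03 ] [ 0.595 -0.11   0.128]
-0.1 100 [ 0.517 -0.11   0.059] [ 0.608 -0.091  0.103]
-0.08 23 [ 0.538 -0.089  0.063] [ 0.581 -0.07   0.1  ]
-0.06 88 [ 0.537 -0.07   0.048] [ 0.57  -0.05   0.102]
-0.04 151 [ 0.537 -0.05   0.049] [ 0.573 -0.031  0.096]
-0.02 187 [ 0.53  -0.03   0.047] [ 0.574 -0.01   0.097]
0.0 159 [ 0.525 -0.01   0.049] [0.568 0.01  0.097]
0.02 403 [0.407 0.01  0.03 ] [0.582 0.03  0.11 ]
0.04 339 [0.413 0.03  0.03 ] [0.58  0.05  0
[... 848 characters left out ...]
3]
-0.12 411 [ 0.51  -0.13   0.034] [ 0.61  -0.111  0.129]
-0.1 85 [ 0.52  -0.11   0.056] [ 0.615 -0.09   0.106]
-0.08 61 [ 0.543 -0.09   0.072] [ 0.604 -0.07   0.103]
-0.06 49 [ 0.54  -0.07   0.071] [ 0.596 -0.051  0.105]
-0.04 17 [ 0.553 -0.042  0.094] [ 0.577 -0.031  0.097]
-0.02 46 [ 0.535 -0.029  0.063] [ 0.582 -0.01   0.099]
0.0 52 [ 0.409 -0.01   0.03 ] [0.581 0.01  0.099]
0.02 210 [0.403 0.011 0.03 ] [0.586 0.03  0.112]
0.04 112 [0.401 0.03  0.03 ] [0.588 0.05  0.109]
0.06 274 [0.401 0.05  0.03 ] [0.581 0.07  0.121]
0.08 252 [0.406 0.07  0.03 ] [0.589 0.09  0.121]
0.1 96 [0.476 0.09  0.03 ] [0.591 0.11  0.122]
0.12 53 [0.49  0.11  0.066] [0.592 0.13  0.121]
  return _methods._mean(a, axis=axis, dtype=dtype,
  ret = um.true_divide(
```

View pics/b_scene.png

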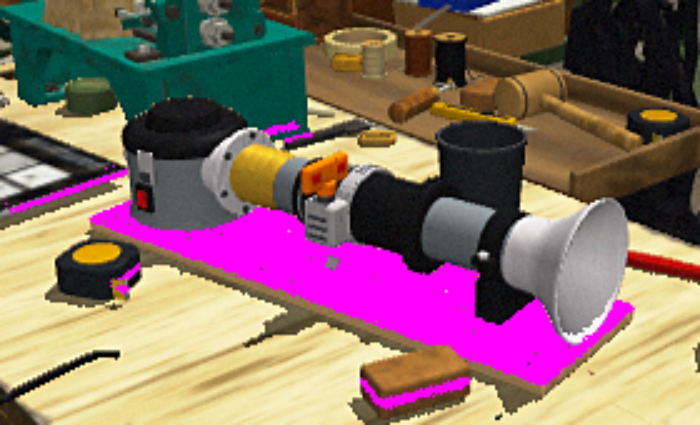

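```bash
python3 - <<'E'
from h import *
for n in ['scene','side']:
    d=np.load(f'pics/{n}0.npy');Q=cloud(n,d).reshape(-1,3)[d.ravel()>0]
    for x0 in np.arange(.15,.9,.1):
        print(n,round(x0,2),[ (round(y,1),round(Q[s,2].max(),2)) for y in np.arange(-.4,.8,.1) if (s:=(Q[:,0]>x0)&(Q[:,0]<x0+.1)&(Q[:,1]>y)&(Q[:,1]<y+.1)).sum()>5])
E
```

```text
scene 0.15 [(np.float64(-0.2), np.float64(-0.0)), (np.float64(-0.1), np.float64(0.01)), (np.float64(-0.0), np.float64(-0.0)), (np.float64(0.5), np.float64(0.49)), (np.float64(0.6), np.float64(0.43)), (np.float64(0.7), np.float64(0.35)), (np.float64(0.8), np.float64(0.43))]
scene 0.25 [(np.float64(-0.4), np.float64(0.0)), (np.float64(-0.3), np.float64(0.0)), (np.float64(-0.2), np.float64(0.02)), (np.float64(-0.1), np.float64(0.02)), (np.float64(-0.0), np.float64(0.0)), (np.float64(0.1), np.float64(0.02)), (np.float64(0.2), np.float64(0.02)), (np.float64(0.3), np.float64(0.02)), (np.float64(0.4), np.float64(0.02)), (np.float64(0.5), np.float64(0.0)), (np.float64(0.6), np.float64(0.0)), (np.float64(0.7), np.float64(0.46)), (np.float64(0.8), np.float64(0.5))]
scene 0.35 [(np.float64(-0.4), np.float64(0.01)), (np.float64(-0.3), np.float64(0.0)), (np.float64(-0.2), np.float64(0.02)), (np.float64(-0.1), np.float64(0.02)), (np.float64(-0.0), np.float64(0.03)), (np.float64(0.1), np.float64(0.01)), (np.float64(0.2), np.float64(0.02)), (np.float64(0.3), np.float64(0.02)), (np.float64(0.4), np.f
[... 5332 characters left out ...]
), np.float64(0.03)), (np.float64(0.1), np.float64(0.01)), (np.float64(0.2), np.float64(0.12)), (np.float64(0.3), np.float64(0.12)), (np.float64(0.4), np.float64(0.12)), (np.float64(0.5), np.float64(0.12)), (np.float64(0.6), np.float64(0.33)), (np.float64(0.7), np.float64(0.57)), (np.float64(0.8), np.float64(0.57))]
side 0.85 [(np.float64(-0.1), np.float64(0.03)), (np.float64(-0.0), np.float64(0.03)), (np.float64(0.1), np.float64(0.03)), (np.float64(0.2), np.float64(0.03)), (np.float64(0.3), np.float64(0.02)), (np.float64(0.4), np.float64(0.02)), (np.float64(0.5), np.float64(0.01)), (np.float64(0.6), np.float64(0.03)), (np.float64(0.7), np.float64(0.57)), (np.float64(0.8), np.float64(0.57))]
```

step_arm:
  translation:
    - [0,-0.5,1]
    - [0,-0.5,1]
    - [0.2,-1,1]
    - [0.4,-1,1]
    - [0.4,-1,1]
    - [0.4,-1,1]
    - [0.4,-1,0.5]
    - [0.4,-1,0]
    - [0.4,-1,0]
    - [0.4,-1,0]
    - [0.4,-1,0]
    - [0.4,-1,0]
  angular:
    - [0,0,0]
    - [0,0,0]
    - [0,0,0.4]
    - [0,0,0.4]
    - [0,0,0.4]
    - [0,0,0.4]
    - [0,0,0.4]
    - [0,0,0.4]
    - [0,0,0.4]
    - [0,0,0.4]
    - [0,0,0.4]
    - [0,0,0.4]
  grip: [1,1,1,1,1,1,1,1,1,1,1,1]
  force: 40

```text
t: 1.35
position: [0.2821, 0.369, 0.3329]
eef_rot: [-0.112, 0.994, -0.0, -0.0]
force: [0.3, 0.5, 0.5]
width: -0.003
```

step_arm:
  translation:
    - [0.3,-1,0]
    - [0.3,-1,0]
    - [0.3,-1,0]
    - [0.3,-1,0]
    - [0.3,-1,0]
    - [0.3,-1,0]
    - [0.3,-1,0]
    - [0.3,-1,0]
    - [0.3,-1,0]
    - [0.3,-1,0]
    - [0.3,-1,0]
    - [0.3,-1,0]
  angular:
    - [0,0,0]
    - [0,0,0]
    - [0,0,0]
    - [0,0,0]
    - [0,0,0]
    - [0,0,0]
    - [0,0,0]
    - [0,0,0]
    - [0,0,0]
    - [0,0,0]
    - [0,0,0]
    - [0,0,0]
  grip: [1,1,1,1,1,1,1,1,1,1,1,1]

```text
t: 2.55
position: [0.3539, 0.1291, 0.333]
eef_rot: [-0.111, 0.994, -0.0, -0.0]
force: [0.7, -0.3, -0.5]
width: 0.003
```

step_arm:
  translation:
    - [0.8,-1,0]
    - [0.8,-1,0]
    - [0.8,-1,0]
    - [0.8,-1,0]
    - [0.8,-1,0]
    - [0.8,-1,0]
    - [0.8,-1,0]
    - [0.8,-1,0]
    - [0.8,-1,0]
    - [0.5,-1,0]
    - [0,-1,0]
    - [0,-1,0]
  angular:
    - [0,0,0]
    - [0,0,0]
    - [0,0,0]
    - [0,0,0]
    - [0,0,0]
    - [0,0,0]
    - [0,0,0]
    - [0,0,0]
    - [0,0,0]
    - [0,0,0]
    - [0,0,0]
    - [0,0,0]
  grip: [1,1,1,1,1,1,1,1,1,1,1,1]

```text
t: 3.75
position: [0.5079, -0.1106, 0.3327]
eef_rot: [-0.111, 0.994, 0.0, -0.0]
force: [0.1, 0.7, 0.2]
width: -0.0
```

```bash
python3 - <<'E'
from h import *
s=state(); print(s['position'],s['qpos'],s['eef_rot'])
p,d=capture('wrist'); cv2.imwrite('pics/w1.png',p[:,:,::-1]); np.savez('pics/w1.npz',d=d,p=p,position=s['position'],eef_rot=s['eef_rot'])
E
```

```text
[ 0.50787095 -0.11063522  0.33267198] [ 0.21355357  0.40138916 -0.13268239  1.68816138  0.05918985  1.05687195
  1.85582166] [-1.11213558e-01  9.93796422e-01  1.76704732e-04 -4.29538923e-04]
```

View pics/w1.png

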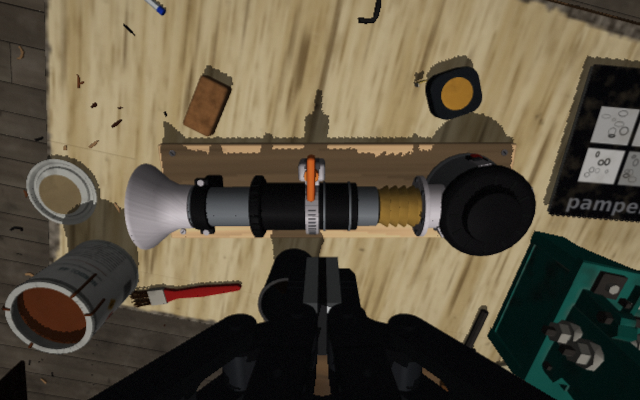

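The wrist view shows the pipe axis running along row ~207. Left to right: hood (155), saddle (205), collar (258), clamp and key (312,180), front rings (350), sleeve front (357), stub (380-415), flange (425) and can (490). Next I'll fit the pose.

```bash
python3 - <<'E'
from h import *
from scipy.optimize import least_squares
z=np.load('pics/w1.npz');T={k:z[k] for k in('position','eef_rot')};P=cloud('wrist',z['d'],T);p=z['p']
# near edge of board: intensity/heights
Q=P.reshape(-1,3)
b=(Q[:,2]>.010)&(Q[:,2]<.020)&(Q[:,0]>.43)&(Q[:,0]<.72)&(Q[:,1]>-.4)&(Q[:,1]<.22)
vv,uu=np.divmod(np.arange(len(Q)),640)
b&=(uu>155)&(uu<520)&(vv>125)&(vv<245)
print('bench z',np.median(P[40:120,300:420,2]),'board z',np.median(P[158:166,200:300,2]))
r=cv2.minAreaRect(Q[b][:,:2].astype(np.float32)*1000);print(r)
# cylinder fit over segments columns
segs={'pipe':((222,250),.025),'sleeve':((268,298),.030),'pipe2':((362,378),.025)}
pts=[];rad=[]
for k,((a,c),ra) in segs.items():
    m=(uu>=a)&(uu<c)&(vv>188)&(vv<228)&(Q[:,2]>.07)&(Q[:,2]<.12)
    pts.append(Q[m]);rad.append(np.full(m.sum(),ra));print(k,m.sum(),Q[m].max(0))
pts=np.vstack(pts);rad=np.concatenate(rad)
def f(q):
    x0,th,z0=q; 
    n=(pts[:,0]-x0)*np.cos(th)+(pts[:,1]+.1)*np.sin(th)
    return np.hypot(n,pts[:,2]-z0)-rad
s=least_squares(f,[.57,.2,.07],loss='soft_l1',f_scale=.002);print('axis x at y=-.1, yaw, z',s.x,np.std(s.fun))
E
```

```text
bench z -0.0008654800849097755 board z 0.01407889352976005
((560.5380859375, -77.80789184570312), (163.3918914794922, 488.9512023925781), 12.473601341247559)
pipe 1033 [ 0.62511836 -0.17752928  0.10741201]
sleeve 1165 [ 0.61077934 -0.12030684  0.10080469]
pipe2 584 [ 0.58700889 -0.02202092  0.09543299]
axis x at y=-.1, yaw, z [0.57693143 0.22396351 0.06880167] 0.0017772830768767584
```

```bash
cat >> h.py <<'E'
th=.2205;O=np.array([.5714,-.0753,0]);
def W(x,y,zz):
    c,s=np.cos(th),np.sin(th);return O+np.array([c*x-s*y,s*x+c*y,zz])
def L(p):
    c,s=np.cos(th),np.sin(th);d=np.asarray(p)-O;return np.stack([c*d[...,0]+s*d[...,1],-s*d[...,0]+c*d[...,1],d[...,2]],-1)
E
python3 - <<'E'
from h import *
z=np.load('pics/w1.npz');T={k:z[k] for k in('position','eef_rot')};d=z['d'];p=z['p'];P=cloud('wrist',d,T);Lo=L(P)
def draw(n,im,T=None):
    im=im.copy()
    def poly(pts,c,cl=False):
        q=proj(n,np.array(pts),T)*8;cv2.polylines(im,[q.round().astype(int)],cl,c,1,cv2.LINE_AA,3)
    poly([W(sx,sy,.015) for sx,sy in[(-.07,-.245),(.07,-.245),(.07,.245),(-.07,.245)]],(0,0,255),True)
    poly([W(0,-.24,.07),W(0,.1,.07)],(0,255,0))
    a=np.linspace(0,2*np.pi,40)
    for y,r in[(.1,.039),(.05,.027),(-.159,.03)]: poly([W(r*np.cos(t),y,.07+r*np.sin(t)) for t in a],(255,255,0),True)
    return im
w=draw('wrist',cv2.imread('pics/w1.png'),T);cv2.imwrite('pics/o1.png',cv2.resize(w[120:260,120:550],None,fx=1.85,fy=1.85))
for n in['scene','side']:
    w=draw(n,cv2.imread(f'pics/{n}0.png'));cv2.imwrite(f'pics/o_{n}.png',cv2.resize(w[140:310,190:450],None,fx=3,fy=3))
h=cv2.cvtColor(cv2.imread('pics/w1.png'),cv2.COLOR_BGR2HSV)
o=(h[...,0]>3)&(h[...,0]<14)&(h[...,1]>190)&(h[...,2]>150)&(np.mgrid[0:400,0:640][0]<220)&(Lo[...,2]>.09)&(abs(Lo[...,1])<.1)
q=Lo[o];print(o.sum(),q.min(0),q.max(0),np.median(q,0))
top=q[q[:,2]>np.percentile(q[:,2],70)-.002];
r=cv2.minAreaRect((top[:,:2]*1000).astype(np.float32));print('key top',r,np.median(top[:,2]))
# profile along the top ridge of pipe in local y
for y in np.arange(-.20,.13,.005):
    m=(abs(Lo[...,1]-y)<.0025)&(abs(Lo[...,0])<.008)&(Lo[...,2]>.05)
    if m.sum()>3:print(round(y*1000),m.sum(),(np.median(Lo[...,2][m])*1000).round(1),p[m].mean(0).round())
E
```

```text
273 [-0.15188007 -0.03928969  0.10567221] [-0.02579092 -0.02055618  0.50279782] [-0.04979755 -0.03208339  0.12470005]
key top ((-88.99751281738281, -29.594682693481445), (8.555191040039062, 126.76925659179688), 85.6813735961914) 0.12485083109501144
-200 55 96.7 [185. 178. 181.]
-195 54 96.7 [187. 179. 182.]
-190 55 96.3 [188. 181. 184.]
-185 61 95.6 [165. 159. 162.]
-180 33 93.9 [74. 76. 78.]
-175 57 98.1 [19. 19. 19.]
-170 52 97.6 [17. 16. 17.]
-165 51 98.1 [17. 17. 17.]
-160 71 94.5 [45. 46. 48.]
-155 48 93.3 [ 96.  99. 102.]
-150 53 93.2 [ 96.  98. 101.]
-145 51 93.4 [ 96.  98. 101.]
-140 54 93.4 [ 96.  99. 102.]
-135 49 93.2 [ 96.  98. 102.]
-130 55 93.4 [ 97.  99. 103.]
-125 52 93.4 [ 96.  98. 102.]
-120 51 93.1 [ 96.  99. 102.]
-115 52 93.4 [ 97.  99. 102.]
-110 27 93.1 [ 94.  97. 100.]
-105 47 106.1 [26. 26. 27.]
-100 54 106.7 [19. 18. 19.]
-95 71 105.1 [11. 11. 11.]
-90 50 98.3 [20. 19. 20.]
-85 51 98.4 [21. 20. 21.]
-80 51 98.7 [21. 21. 22.]
-75 50 98.4 [21. 21. 21.]
-70 55 98.3 [22. 21. 22.]
-65 50 98.4 [21. 20. 21.]
-60 48 98.4 [21. 20. 21.]
-55 48 98.4 [21. 20. 21.]
-50 5
[... 279 characters left out ...]
[20. 19. 20.]
5 49 98.2 [20. 19. 20.]
10 60 98.8 [33. 33. 34.]
15 50 99.0 [54. 55. 57.]
20 51 98.2 [20. 19. 20.]
25 47 93.5 [ 94.  97. 100.]
30 52 93.3 [ 99. 102. 105.]
35 52 93.3 [ 99. 101. 105.]
40 48 93.4 [100. 102. 105.]
45 51 93.4 [ 99. 101. 105.]
50 44 90.0 [86. 70. 42.]
55 56 91.2 [131. 100.  46.]
60 44 93.9 [128.  98.  45.]
65 56 90.5 [131. 100.  46.]
70 55 93.3 [130. 100.  46.]
75 44 90.2 [131. 101.  47.]
80 57 92.5 [128.  98.  45.]
85 40 90.6 [132. 101.  47.]
90 59 92.5 [131. 101.  46.]
95 39 94.0 [130. 100.  46.]
100 114 100.4 [93. 82. 68.]
105 35 107.5 [187. 180. 183.]
110 34 96.5 [187. 179. 182.]
115 49 96.5 [190. 182. 185.]
120 53 96.6 [171. 164. 167.]
125 68 99.6 [15. 15. 15.]
```

View pics/o1.png

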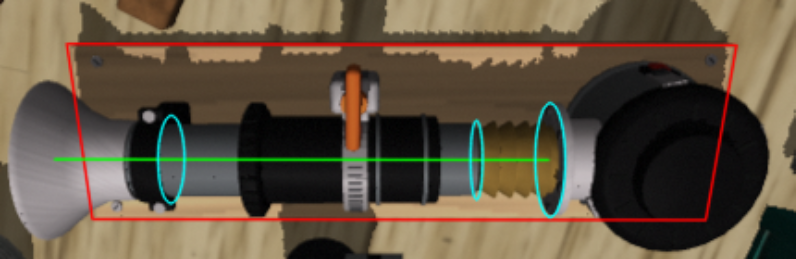

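View pics/o_scene.png

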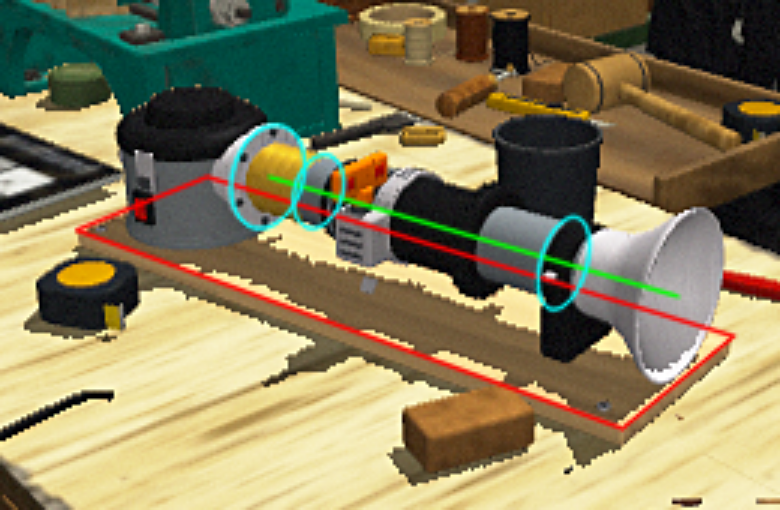

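```bash
cat > key.py <<'E'
from h import *
import sys
def keyfit(T,p,d,zmin=.118):
    P=cloud('wrist',d,T);Lo=L(P)
    h=cv2.cvtColor(np.ascontiguousarray(p[:,:,::-1]),cv2.COLOR_BGR2HSV)
    o=(h[...,0]>3)&(h[...,0]<14)&(h[...,1]>170)&(h[...,2]>120)&(Lo[...,2]>zmin)&(Lo[...,2]<.14)&(abs(Lo[...,1])<.13)&(abs(Lo[...,0])<.1)
    q=Lo[o];r=cv2.minAreaRect((q[:,:2]*1000).astype(np.float32))
    u,s,v=np.linalg.svd(q[:,:2]-q[:,:2].mean(0));a=np.arctan2(v[0,1],v[0,0]);a=(a+np.pi/2)%np.pi-np.pi/2
    return o.sum(),r,a,q.mean(0),np.median(q[:,2])
if __name__=='__main__':
    z=np.load(sys.argv[1]);T={k:z[k] for k in('position','eef_rot')}
    print(keyfit(T,z['p'],z['d']))
E
python3 key.py pics/w1.npz
```

```text
(np.int64(288), ((-48.94728088378906, -33.02113723754883), (6.667244911193848, 46.34279251098633), 89.42708587646484), np.float64(-0.006766002699172935), array([-0.04931624, -0.0329715 ,  0.12465478]), np.float64(0.1246707734053967))
```

```bash
python3 - <<'E'
from h import *
s=state();t=W(0,-.135,.1);print(t,(t-s['position'])/.02, L(s['position']))
E
```

```text
[ 0.60092687 -0.20703141  0.1       ] [  4.68034354  -4.58148362 -11.63303864] [-0.07129946 -0.02511538  0.33266077]
```

step_arm:
  translation:
    - [1,-1,-0.5]
    - [1,-1,-1]
    - [1,-1,-1]
    - [1,-1,-1]
    - [0.68,-0.58,-1]
    - [0,0,-1]
    - [0,0,-1]
    - [0,0,-1]
    - [0,0,-1]
    - [0,0,-1]
    - [0,0,-0.5]
    - [0,0,0]
  angular:
    - [0,0,0]
    - [0,0,0]
    - [0,0,0]
    - [0,0,0]
    - [0,0,0]
    - [0,0,0]
    - [0,0,0]
    - [0,0,0]
    - [0,0,0]
    - [0,0,0]
    - [0,0,0]
    - [0,0,0]
  grip: [1,1,1,1,1,1,1,1,1,1,1,1]

```text
t: 5.0
position: [0.6003, -0.2008, 0.1316]
eef_rot: [-0.111, 0.994, 0.001, -0.002]
force: [-0.2, -0.1, -0.6]
width: 0.001
```

```bash
python3 - <<'E'
from h import *
s=state(); print(s['position'],L(s['position']))
p,d=capture('scene'); cv2.imwrite('pics/s2.png',cv2.resize(p[100:300,190:450,::-1],None,fx=3,fy=3))
E
```

```text
[ 0.6003478  -0.2008298   0.13159439] [ 0.00079135 -0.12882189  0.13159439]
```

View pics/s2.png

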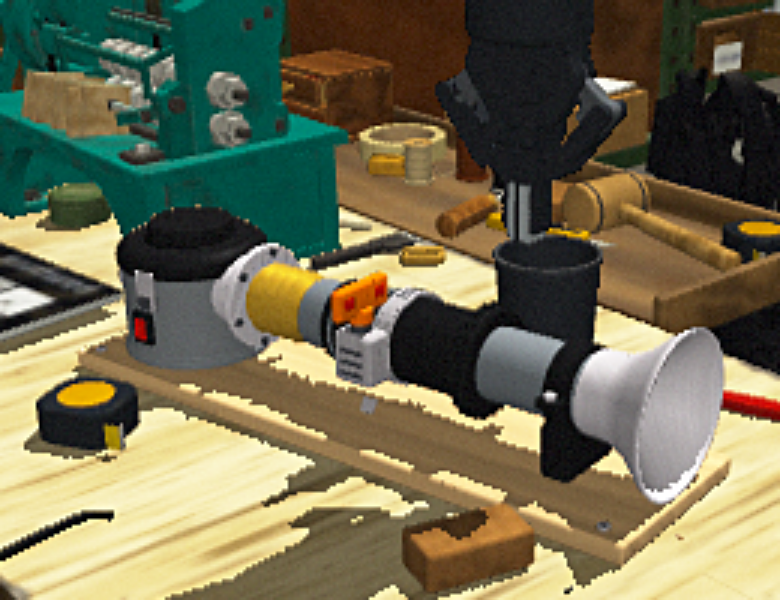

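step_arm:
  translation:
    - [0.03,-0.3,-0.4]
    - [0,0,-0.5]
    - [0,0,-0.4]
    - [0,0,-0.3]
    - [0,0,0]
  angular:
    - [0,0,0]
    - [0,0,0]
    - [0,0,0]
    - [0,0,0]
    - [0,0,0]
  grip: [1,1,1,1,1]

```text
t: 5.55
position: [0.6013, -0.207, 0.0999]
eef_rot: [-0.111, 0.994, 0.001, -0.001]
force: [-0.2, -0.8, 0.6]
width: -0.0
```

```bash
python3 - <<'E'
from h import *
s=state(); print(s['position'],L(s['position']),s['force'])
p,d=capture('side'); cv2.imwrite('pics/s3.png',cv2.resize(p[130:290,250:430,::-1],None,fx=3.5,fy=3.5))
p,d=capture('scene'); cv2.imwrite('pics/s4.png',cv2.resize(p[150:300,190:450,::-1],None,fx=3,fy=3))
E
```

```text
[ 0.60131643 -0.20704947  0.09994079] [ 0.00037618 -0.13510283  0.09994079] [-0.20606482 -0.79709683  0.60418223]
```

View pics/s3.png

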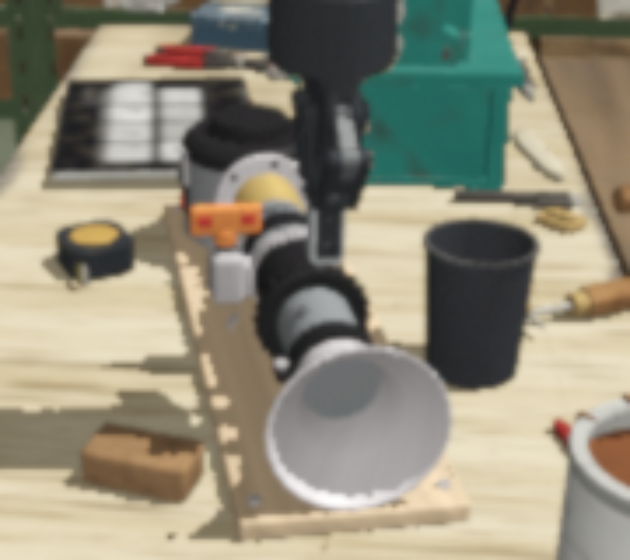

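View pics/s4.png

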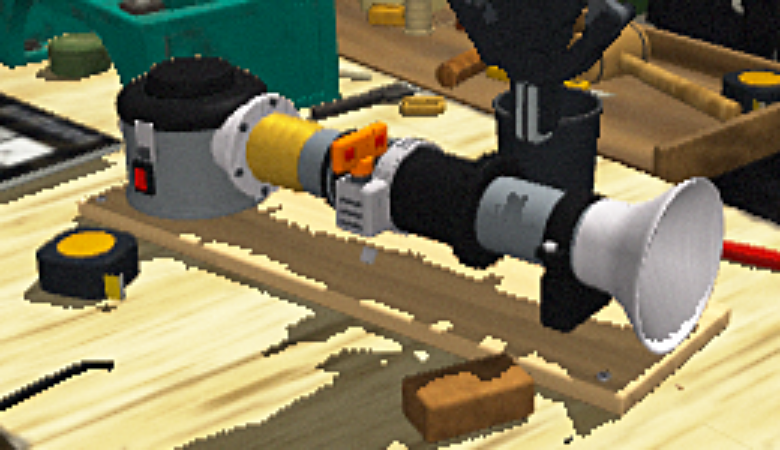

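```bash
python3 - <<'E'
from h import *
s=state(); 
for n in('scene','side'):
    print(n,proj(n,[s['position'],s['position']+[0,0,.02],W(0,-.135,.095),W(0,-.15,.095),W(0,-.1085,.108),W(0,0.1,.07),W(-.049,-.033,.126)]).round(1))
p,d=capture('scene');P=cloud('scene',d);
for v in range(175,202,3):print(v,P[v,367].round(3),L(P[v,367]).round(3))
E
```

```text
scene [[367.9 209.3]
 [368.  199.5]
 [367.3 212.3]
 [373.9 214.1]
 [355.9 203. ]
 [279.2 198.5]
 [309.3 193.6]]
side [[342.1 215.6]
 [342.4 207.5]
 [341.5 218. ]
 [342.8 221.1]
 [339.4 207.6]
 [325.  187.9]
 [313.6 188.6]]
175 [ 0.59  -0.217  0.175] [-0.013 -0.142  0.175]
178 [ 0.595 -0.212  0.167] [-0.007 -0.138  0.167]
181 [ 0.593 -0.213  0.161] [-0.009 -0.139  0.161]
184 [ 0.595 -0.212  0.155] [-0.007 -0.138  0.155]
187 [ 0.593 -0.214  0.15 ] [-0.009 -0.14   0.15 ]
190 [ 0.595 -0.212  0.143] [-0.007 -0.139  0.143]
193 [ 0.595 -0.212  0.137] [-0.007 -0.139  0.137]
196 [ 0.594 -0.214  0.132] [-0.009 -0.14   0.132]
199 [ 0.678 -0.125  0.078] [ 0.093 -0.072  0.078]
```

```bash
python3 - <<'E'
from h import *
s=state();print(proj('wrist',np.array([s['position']+[0,0,h] for h in(0,.01,.02,.03,.04)]),s))
p,d=capture('wrist');cv2.imwrite('pics/w2.png',p[:,:,::-1])
P=cloud('wrist',d,s)
for v in range(230,400,6):
  print(v,[ (round(P[v,u,2],3), L(P[v,u]).round(3)[:2]) for u in (310,322,334)])
E
```

```text
[[321.33015683 246.66370178]
 [321.30253974 255.56829282]
 [321.27181955 265.47341791]
 [321.23744213 276.55774731]
 [321.19871304 289.04518516]]
230 [(np.float64(0.093), array([-0.005, -0.142])), (np.float64(0.093), array([-0.005, -0.135])), (np.float64(0.093), array([-0.004, -0.129]))]
236 [(np.float64(0.094), array([-0.001, -0.142])), (np.float64(0.093), array([-0.001, -0.135])), (np.float64(0.094), array([-0.001, -0.129]))]
242 [(np.float64(0.095), array([ 0.002, -0.142])), (np.float64(0.094), array([ 0.002, -0.135])), (np.float64(0.093), array([ 0.003, -0.129]))]
248 [(np.float64(0.093), array([ 0.006, -0.142])), (np.float64(0.092), array([ 0.006, -0.135])), (np.float64(0.093), array([ 0.006, -0.129]))]
254 [(np.float64(0.091), array([ 0.011, -0.142])), (np.float64(0.092), array([ 0.01 , -0.135])), (np.float64(0.092), array([ 0.01 , -0.129]))]
260 [(np.float64(0.136), array([-0.009, -0.14 ])), (np.float64(0.136), array([-0.009, -0.135])), (np.float64(0.136), array([-0.009, -0.13 ]))]
266 [(np.float64(0.14), array([-0.009, -0.14 ])), (np.float64(0.141), array([-0.009, -0.135])), 
[... 2477 characters left out ...]
4(0.178), array([ 0.01 , -0.139])), (np.float64(0.0), array([ 0.183, -0.135])), (np.float64(0.179), array([ 0.009, -0.131]))]
380 [(np.float64(0.181), array([ 0.009, -0.139])), (np.float64(-0.001), array([ 0.191, -0.135])), (np.float64(0.181), array([ 0.009, -0.132]))]
386 [(np.float64(0.184), array([ 0.009, -0.139])), (np.float64(-0.002), array([ 0.2  , -0.135])), (np.float64(0.184), array([ 0.008, -0.132]))]
392 [(np.float64(0.186), array([ 0.009, -0.139])), (np.float64(-0.001), array([ 0.206, -0.135])), (np.float64(0.186), array([ 0.009, -0.132]))]
398 [(np.float64(0.204), array([-0.008, -0.138])), (np.float64(0.204), array([-0.008, -0.135])), (np.float64(0.204), array([-0.008, -0.132]))]
```

View pics/w2.png

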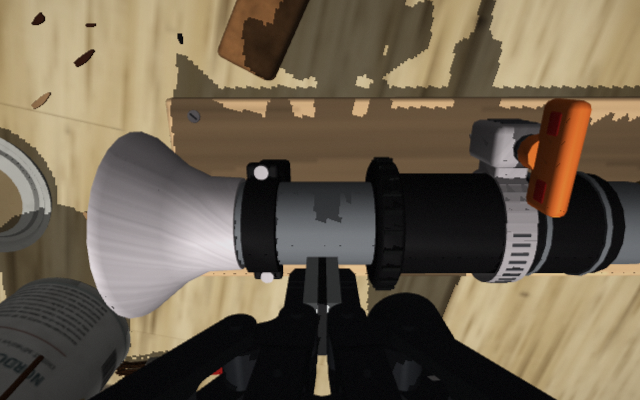

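step_arm:
  translation:
    - [-0.0875,0.39,0]
    - [-0.0875,0.39,0]
    - [-0.0875,0.39,0]
    - [0,0,0]
  angular:
    - [0,0,0]
    - [0,0,0]
    - [0,0,0]
    - [0,0,0]
  grip: [1,1,1,1]

```text
t: 6.15
position: [0.5968, -0.1814, 0.1012]
eef_rot: [-0.113, 0.994, 0.001, -0.0]
force: [0.0, 0.1, -0.4]
width: -0.004
```

```bash
python3 - <<'E'
from h import *
s=state(); print(s['position'],L(s['position']),s['force'])
p,d=capture('wrist'); cv2.imwrite('pics/w3.png',p[:,:,::-1])
E
```

```text
[ 0.59680241 -0.18138044  0.1012283 ] [ 0.00158572 -0.109068    0.1012283 ] [ 0.04695919  0.07283547 -0.41818283]
```

View pics/w3.png

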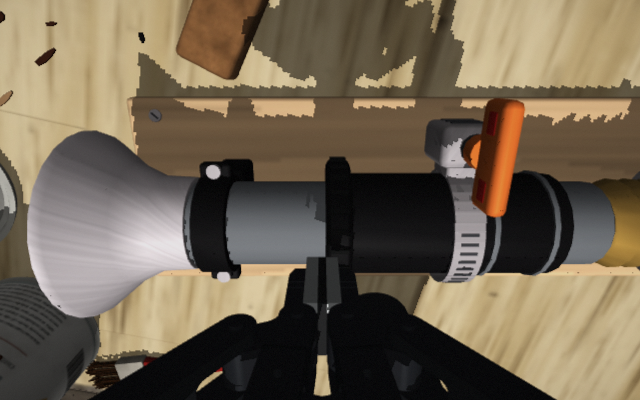

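The TCP reads as level with the collar, but there's no contact. The wrist and scene cameras both put the shut fingertips about 30 mm above the stated TCP. I'll back off and feel for the pipe top gently.

step_arm:
  translation:
    - [0.0875,-0.39,0]
    - [0.0875,-0.39,0]
    - [0.0875,-0.39,0]
    - [0,0,-0.3]
    - [0,0,-0.3]
    - [0,0,0]
  angular:
    - [0,0,0]
    - [0,0,0]
    - [0,0,0]
    - [0,0,0]
    - [0,0,0]
    - [0,0,0]
  grip: [1,1,1,1,1,1]

```text
t: 6.8
position: [0.6011, -0.2068, 0.0877]
eef_rot: [-0.111, 0.994, 0.001, -0.001]
force: [0.3, -1.0, 0.2]
width: -0.001
```

step_arm:
  translation:
    - [0,0,-0.25]
    - [0,0,-0.15]
    - [0,0,0]
  angular:
    - [0,0,0]
    - [0,0,0]
    - [0,0,0]
  grip: [1,1,1]

```text
t: 7.1
position: [0.6018, -0.2071, 0.0805]
eef_rot: [-0.111, 0.994, 0.0, -0.0]
force: [-0.4, -0.2, 0.5]
width: -0.002
```

step_arm:
  translation:
    - [0,0,-0.25]
    - [0,0,-0.15]
    - [0,0,0]
  angular:
    - [0,0,0]
    - [0,0,0]
    - [0,0,0]
  grip: [1,1,1]

```text
t: 7.4
position: [0.6017, -0.2074, 0.0725]
eef_rot: [-0.111, 0.994, 0.0, -0.0]
force: [0.1, -0.3, -0.0]
width: -0.0
```

```bash
python3 - <<'E'
from h import *
s=state(); print(s['position'],L(s['position']),s['force'])
p,d=capture('scene'); cv2.imwrite('pics/s5.png',cv2.resize(p[150:300,190:450,::-1],None,fx=3,fy=3))
P=cloud('scene',d)
for v in range(196,220,2):print(v,P[v,367].round(3),L(P[v,367]).round(3))
E
```

```text
[ 0.60170865 -0.20735535  0.07254902] [ 0.000692   -0.13548709  0.07254902] [ 0.07971768 -0.31215712 -0.00756882]
196 [ 0.595 -0.212  0.131] [-0.007 -0.139  0.131]
198 [ 0.593 -0.215  0.129] [-0.01  -0.141  0.129]
200 [ 0.592 -0.215  0.125] [-0.011 -0.141  0.125]
202 [ 0.594 -0.213  0.12 ] [-0.008 -0.14   0.12 ]
204 [ 0.591 -0.216  0.118] [-0.012 -0.142  0.118]
206 [ 0.593 -0.215  0.113] [-0.01  -0.141  0.113]
208 [ 0.591 -0.216  0.109] [-0.011 -0.142  0.109]
210 [ 0.591 -0.216  0.105] [-0.011 -0.142  0.105]
212 [ 0.602 -0.205  0.094] [ 0.002 -0.133  0.094]
214 [ 0.595 -0.213  0.095] [-0.007 -0.139  0.095]
216 [ 0.59  -0.218  0.094] [-0.013 -0.143  0.094]
218 [ 0.591 -0.217  0.089] [-0.012 -0.142  0.089]
```

View pics/s5.png

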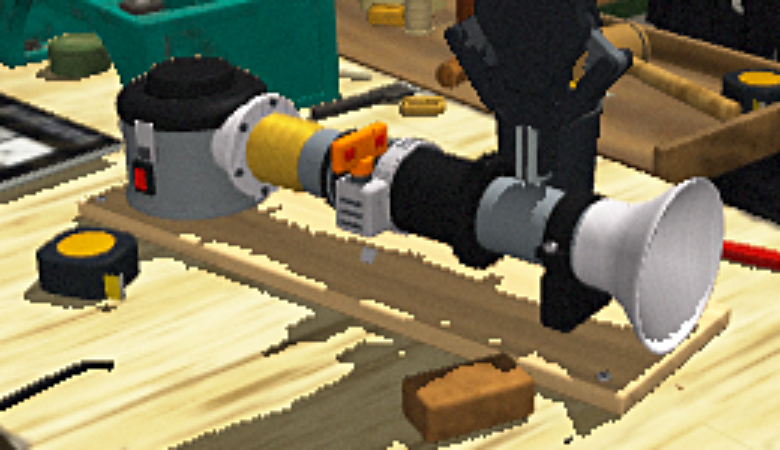

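step_arm:
  translation:
    - [0,0,-0.15]
    - [-0.0875,0.39,0]
    - [-0.0875,0.39,0]
    - [-0.0875,0.39,0]
    - [-0.0875,0.39,0]
    - [0,0,0]
  angular:
    - [0,0,0]
    - [0,0,0]
    - [0,0,0]
    - [0,0,0]
    - [0,0,0]
    - [0,0,0]
  grip: [1,1,1,1,1,1]

```text
t: 8.05
position: [0.595, -0.1761, 0.0704]
eef_rot: [-0.112, 0.994, -0.001, 0.0]
force: [0.2, -1.8, -0.2]
width: -0.001
```

```bash
python3 - <<'E'
from h import *
s=state(); print(s['position'],L(s['position']),s['force'])
p,d=capture('wrist'); cv2.imwrite('pics/w4.png',p[:,:,::-1])
E
```

```text
[ 0.59503251 -0.17607703  0.07044014] [ 0.00101862 -0.10350588  0.07044014] [ 0.23254102 -1.7789427  -0.16311335]
```

View pics/w4.png

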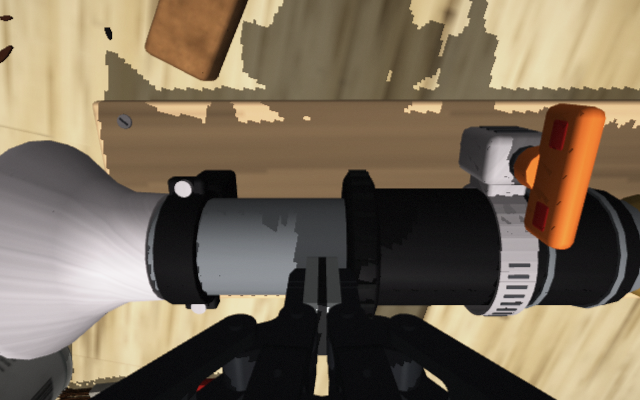

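step_arm:
  translation:
    - [-0.0875,0.39,0]
    - [-0.0875,0.39,0]
    - [-0.0875,0.39,0]
    - [-0.0875,0.39,0]
    - [-0.0875,0.39,0]
    - [-0.0875,0.39,0]
    - [0,0,0]
  angular:
    - [0,0,0]
    - [0,0,0]
    - [0,0,0]
    - [0,0,0]
    - [0,0,0]
    - [0,0,0]
    - [0,0,0]
  grip: [1,1,1,1,1,1,1]

```text
t: 8.8
position: [0.5843, -0.1292, 0.0703]
eef_rot: [-0.111, 0.994, -0.0, -0.0]
force: [-0.3, -2.7, 2.1]
width: -0.001
```

```bash
python3 - <<'E'
from h import *
s=state(); print(s['position'],L(s['position']),s['force'])
p,d=capture('wrist'); cv2.imwrite('pics/w5.png',p[:,:,::-1])
E
```

```text
[ 0.58433488 -0.12921068  0.07032097] [ 0.00083049 -0.05543449  0.07032097] [-0.31368318 -2.69758102  2.14180664]
```

View pics/w5.png

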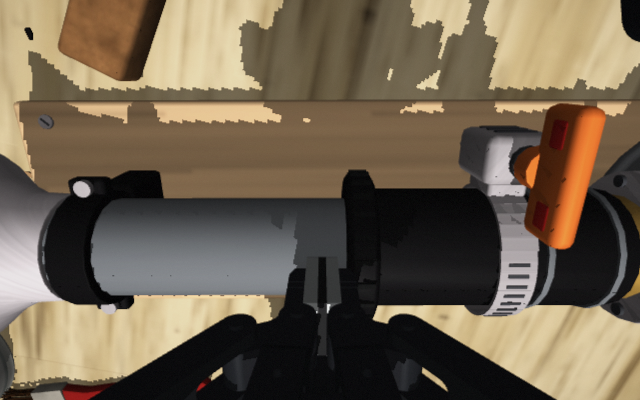

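step_arm:
  translation:
    - [-0.0656,0.2927,0]
    - [-0.0656,0.2927,0]
    - [0,0,0]
  angular:
    - [0,0,0]
    - [0,0,0]
    - [0,0,0]
  grip: [1,1,1]

```text
t: 9.15
position: [0.5818, -0.118, 0.0703]
eef_rot: [-0.111, 0.994, -0.0, -0.0]
force: [-1.0, -3.0, 1.7]
width: -0.0
```

step_arm:
  translation:
    - [-0.0328,0.1464,0]
    - [0,0,0]
  angular:
    - [0,0,0]
    - [0,0,0]
  grip: [1,1]

```text
t: 9.35
position: [0.5813, -0.1156, 0.0703]
eef_rot: [-0.111, 0.994, -0.0, -0.0]
force: [-0.0, -4.7, 2.7]
width: 0.003
```

step_arm:
  translation:
    - [-0.0328,0.1464,0]
    - [0,0,0]
  angular:
    - [0,0,0]
    - [0,0,0]
  grip: [1,1]

```text
t: 9.55
position: [0.581, -0.1146, 0.0703]
eef_rot: [-0.11, 0.994, -0.002, 0.0]
force: [0.1, -7.9, 0.9]
width: 0.002
```

step_arm:
  translation:
    - [-0.0328,0.1464,0]
    - [0,0,0]
    - [0,0,0]
  angular:
    - [0,0,0]
    - [0,0,0]
    - [0,0,0]
  grip: [1,1,1]

```text
t: 9.85
position: [0.581, -0.1145, 0.0705]
eef_rot: [-0.109, 0.994, -0.003, 0.001]
force: [0.8, -12.0, -0.4]
width: 0.0
```

step_arm:
  translation:
    - [-0.0328,0.1464,0]
    - [0,0,0]
    - [0,0,0]
  angular:
    - [0,0,0]
    - [0,0,0]
    - [0,0,0]
  grip: [1,1,1]

```text
t: 10.15
position: [0.581, -0.1144, 0.0706]
eef_rot: [-0.108, 0.994, -0.005, 0.002]
force: [2.6, -16.7, -0.8]
width: -0.002
```

```bash
python3 - <<'E'
from h import *
s=state(); print(s['position'],L(s['position']),s['force'])
p,d=capture('wrist'); cv2.imwrite('pics/w6.png',p[:,:,::-1])
E
```

```text
[ 0.58099374 -0.11436373  0.07057239] [ 0.00081753 -0.04021625  0.07057239] [  2.58893968 -16.69184718  -0.82306131]
```

View pics/w6.png

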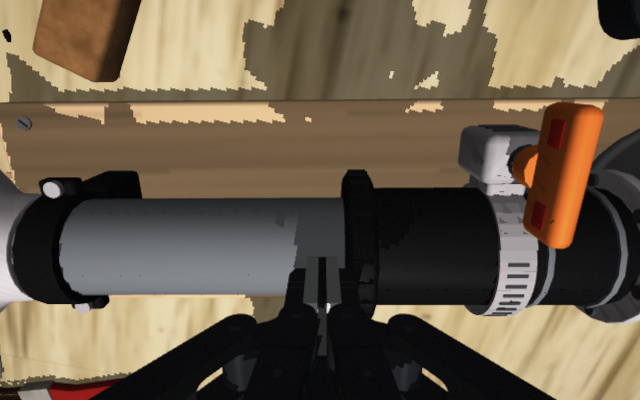

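Force climbed to 17 N with no further travel, so the sleeve is at its stop. I'll back off and look from above.

step_arm:
  translation:
    - [0.0875,-0.39,0]
    - [0.0875,-0.39,0]
    - [0.0875,-0.39,0.3]
    - [0,0,1]
    - [-0.6,0.3,1]
    - [-0.6,0.3,1]
    - [-0.6,0.3,1]
    - [-0.6,0.3,1]
    - [-0.6,0.3,1]
    - [-0.4,0.2,1]
    - [0,0,1]
    - [0,0,0]
  angular:
    - [0,0,0]
    - [0,0,0]
    - [0,0,0]
    - [0,0,0]
    - [0,0,0]
    - [0,0,0]
    - [0,0,0]
    - [0,0,0]
    - [0,0,0]
    - [0,0,0]
    - [0,0,0]
    - [0,0,0]
  grip: [1,1,1,1,1,1,1,1,1,1,1,1]

```text
t: 11.4
position: [0.5185, -0.0945, 0.239]
eef_rot: [-0.112, 0.994, 0.0, 0.003]
force: [-0.4, -0.6, -0.2]
width: 0.002
```

```bash
cat > prof.py <<'E'
from key import *
def look(name,pr=True):
    s=state();print(L(s['position']).round(4),s['force'].round(1),s['qpos'][6])
    p,d=capture('wrist'); cv2.imwrite(f'pics/{name}.png',p[:,:,::-1]); np.savez(f'pics/{name}.npz',d=d,p=p,position=s['position'],eef_rot=s['eef_rot'])
    try: print('key',keyfit(s,p,d))
    except Exception as e: print(e)
    if pr:
        Lo=L(cloud('wrist',d,s))
        for y in np.arange(-.05,.13,.003):
            m=(abs(Lo[...,1]-y)<.0015)&(abs(Lo[...,0]-.0)<.01)&(Lo[...,2]>.05)&(Lo[...,2]<.12)
            if m.sum()>3:print(round(y*1000),m.sum(),(np.median(Lo[...,2][m])*1000).round(1),p[m].mean(0).round())
if __name__=='__main__': look(sys.argv[1],len(sys.argv)<3)
E
python3 prof.py w7
```

```text
[-0.0558 -0.0071  0.239 ] [-0.4 -0.6 -0.2] 1.8220069043193332
key (np.int64(511), ((-49.26068115234375, 45.04476547241211), (8.49425983428955, 48.048316955566406), 89.29498291015625), np.float64(-0.011942183054384214), array([-0.04998766,  0.04461352,  0.12458008]), np.float64(0.12461027077255815))
-50 63 93.0 [104. 107. 110.]
-47 62 93.2 [103. 106. 109.]
-44 63 93.2 [103. 106. 109.]
-41 58 93.1 [104. 107. 110.]
-38 59 93.2 [104. 106. 110.]
-35 58 93.0 [104. 107. 111.]
-32 60 92.9 [103. 106. 109.]
-29 51 105.0 [33. 33. 35.]
-26 61 106.7 [20. 19. 20.]
-23 59 106.5 [21. 21. 21.]
-20 66 106.8 [21. 20. 21.]
-17 73 105.3 [12. 11. 12.]
-14 58 98.1 [20. 19. 20.]
-11 58 98.1 [23. 22. 23.]
-8 77 98.3 [23. 22. 23.]
-5 58 98.2 [23. 22. 23.]
-2 57 98.3 [23. 22. 23.]
1 58 98.2 [23. 22. 23.]
4 59 98.2 [23. 22. 22.]
7 71 98.2 [22. 22. 23.]
10 63 98.3 [22. 21. 22.]
13 60 98.3 [22. 21. 22.]
16 58 98.2 [21. 21. 22.]
19 64 98.3 [21. 21. 22.]
22 66 98.3 [22. 21. 22.]
25 62 98.3 [21. 21. 22.]
28 60 98.0 [22. 21. 22.]
31 60 98.3 [21. 20. 21.]
34 63 98.1 [21. 20. 21.]
37 70 99.4 [80. 77. 79.]
40 67 101.1 [159. 153. 155.]
43 66 101.2 [134. 129. 131.]
46 66 101.2 [132. 127. 130.]
49 63 101.2 [142. 137. 139.]
52 55 101.2 [159. 153. 155.]
55 60 98.4 [40. 38. 39.]
58 67 99.0 [43. 43. 45.]
61 54 99.1 [85. 87. 90.]
64 68 98.2 [21. 20. 21.]
67 63 98.1 [19. 18. 19.]
70 60 98.5 [19. 18. 19.]
73 60 98.4 [19. 18. 19.]
76 58 98.1 [19. 18. 19.]
79 70 98.2 [18. 18. 18.]
82 59 98.2 [18. 18. 18.]
85 62 98.2 [18. 18. 18.]
88 68 98.4 [22. 21. 22.]
91 59 99.6 [92. 94. 97.]
94 62 98.1 [29. 29. 30.]
97 73 98.5 [17. 17. 18.]
100 129 103.7 [67. 64. 66.]
103 60 107.5 [202. 194. 197.]
106 33 107.3 [197. 189. 192.]
109 11 97.1 [191. 184. 187.]
112 59 96.5 [200. 192. 195.]
115 62 96.4 [199. 191. 194.]
118 59 96.3 [199. 191. 194.]
121 69 96.4 [166. 159. 162.]
124 89 98.9 [16. 15. 16.]
127 79 101.3 [15. 14. 15.]
```

View pics/w7.png

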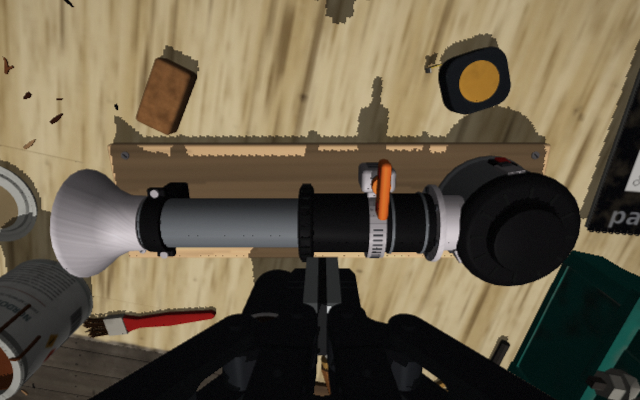

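```bash
python3 - <<'E'
from h import *
z=np.load('pics/w7.npz');T={k:z[k] for k in('position','eef_rot')};d=z['d'];P=cloud('wrist',d,T)
X=(P-T['position'])@R.from_quat(T['eef_rot']).as_matrix()
X=X.reshape(-1,3);m=(d.ravel()>0)&(X[:,2]<-.02)&(abs(X[:,0])<.08)&(abs(X[:,1])<.09);X=X[m]
for a in np.arange(-.14,-.02,.005):
    q=X[(X[:,2]>=a)&(X[:,2]<a+.005)]
    if len(q)>5:print('h above tcp %.0f..'%(-a*1000),len(q),'x',q[:,0].min().round(3),q[:,0].max().round(3),'y',q[:,1].min().round(3),q[:,1].max().round(3))
E
```

```text
h above tcp 115.. 22 x 0.017 0.018 y -0.017 0.017
h above tcp 110.. 1950 x 0.012 0.018 y -0.054 0.054
h above tcp 105.. 4599 x 0.006 0.018 y -0.055 0.056
h above tcp 100.. 4495 x 0.002 0.018 y -0.051 0.052
h above tcp 95.. 2974 x -0.001 0.018 y -0.047 0.047
h above tcp 90.. 2948 x -0.009 0.014 y -0.043 0.044
h above tcp 85.. 5606 x -0.012 0.014 y -0.039 0.04
h above tcp 80.. 2582 x -0.013 0.014 y -0.035 0.036
h above tcp 75.. 1604 x -0.012 0.014 y -0.031 0.032
h above tcp 70.. 569 x -0.011 0.013 y -0.019 0.02
h above tcp 65.. 681 x -0.012 0.012 y -0.013 0.014
h above tcp 60.. 534 x 0.006 0.011 y -0.013 0.014
h above tcp 55.. 526 x 0.006 0.012 y -0.013 0.014
h above tcp 50.. 459 x 0.005 0.011 y -0.013 0.014
h above tcp 45.. 424 x 0.005 0.011 y -0.013 0.014
h above tcp 40.. 362 x 0.006 0.011 y -0.013 0.013
h above tcp 35.. 159 x 0.006 0.011 y -0.012 0.012
```

step_arm:
  translation:
    - [0,0.1,-0.5]
    - [0,0.1,-0.5]
    - [0,0.1,-0.5]
    - [0,0.1,-0.5]
    - [0,0.1,-0.5]
    - [0,0.1,-0.5]
    - [0,0.1,-0.5]
    - [0,0.1,-0.5]
    - [-0.1,0.1,-0.5]
    - [0,0,-0.5]
    - [0,0,-0.5]
    - [0,0,0]
  angular:
    - [0,0,-1]
    - [0,0,-1]
    - [0,0,-1]
    - [0,0,-1]
    - [0,0,-1]
    - [0,0,-1]
    - [0,0,-1]
    - [0,0,-1]
    - [0,0,-1]
    - [0,0,-1]
    - [0,0,-1]
    - [0,0,-0.25]
  grip: [1,1,1,1,1,1,1,1,1,1,1,1]

```text
t: 12.65
position: [0.5131, -0.0766, 0.1241]
eef_rot: [0.625, 0.781, -0.001, -0.002]
force: [0.7, 0.8, 0.5]
width: 0.002
```

```bash
python3 prof.py w8 x; python3 - <<'E'
from h import *
s=state();q=R.from_quat(s['eef_rot']).as_matrix();print(q.round(3),np.degrees(np.arctan2(q[1,1],q[0,1])))
E
```

```text
[-0.0572  0.0115  0.1241] [0.7 0.8 0.5] 0.6880575389134188
key (np.int64(1449), ((-48.41658020019531, 45.006568908691406), (8.573070526123047, 47.85556411743164), 89.34645080566406), np.float64(-0.015549742121859556), array([-0.04864551,  0.0455805 ,  0.12472634]), np.float64(0.12475750206794535))
[[-0.221  0.975 -0.003]
 [ 0.975  0.221  0.   ]
 [ 0.001 -0.003 -1.   ]] 12.746647855322081
```

View pics/w8.png

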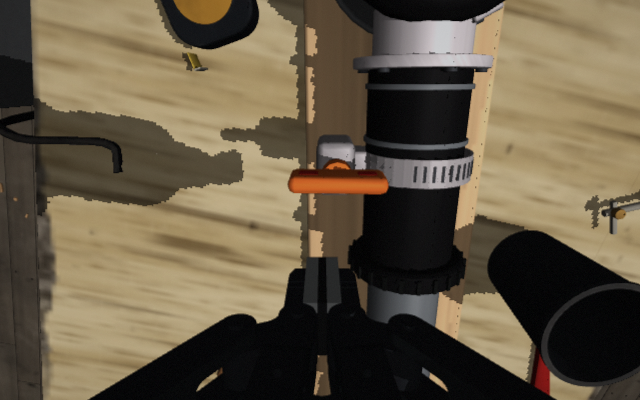

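step_arm:
  translation:
    - [0.195,0.045,-0.5]
    - [0,0,-0.8]
    - [0,0,-0.8]
    - [0,0,-0.8]
    - [0,0,-0.5]
    - [0,0,-0.4]
    - [0,0,0]
  angular:
    - [0,0,0]
    - [0,0,0]
    - [0,0,0]
    - [0,0,0]
    - [0,0,0]
    - [0,0,0]
    - [0,0,0]
  grip: [1,1,1,1,1,1,1]

```text
t: 13.4
position: [0.5182, -0.0765, 0.0493]
eef_rot: [0.624, 0.781, -0.0, -0.001]
force: [-1.2, 0.7, 0.3]
width: -0.005
```

```bash
python3 prof.py w9 x; python3 - <<'E'
from h import *
p,d=capture('scene'); cv2.imwrite('pics/s9.png',cv2.resize(p[150:300,190:450,::-1],None,fx=3,fy=3))
E
```

```text
[-0.0522  0.0105  0.0493] [-1.2  0.7  0.3] 0.7356144442586748
key (np.int64(3582), ((-48.507850646972656, 45.46342086791992), (8.819401741027832, 49.18650436401367), 89.04589080810547), np.float64(-0.011419651749523085), array([-0.04996617,  0.04613359,  0.12451559]), np.float64(0.12459945103900374))
```

View pics/s9.png

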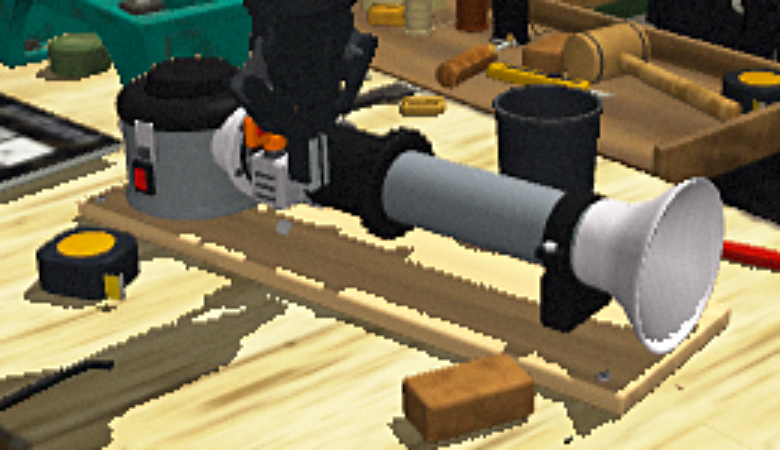

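View pics/w9.png

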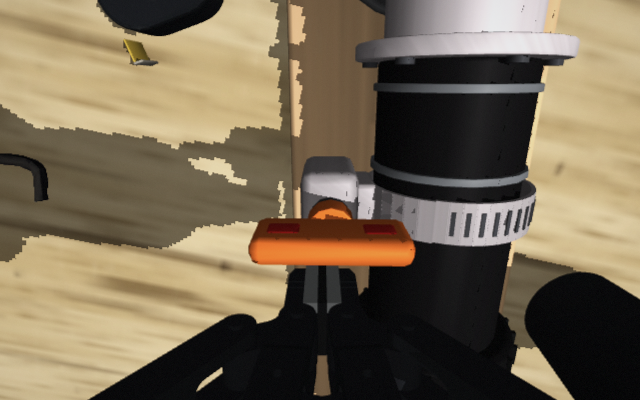

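step_arm:
  translation:
    - [0,0,-0.25]
    - [-0.0656,0.2927,0]
    - [-0.0656,0.2927,0]
    - [-0.0656,0.2927,0]
    - [0,0,0]
  angular:
    - [0,0,0]
    - [0,0,0]
    - [0,0,0]
    - [0,0,0]
    - [0,0,0]
  grip: [1,1,1,1,1]

```text
t: 14.0
position: [0.5143, -0.0577, 0.0452]
eef_rot: [0.624, 0.782, 0.0, -0.0]
force: [0.2, 0.0, -0.3]
width: 0.003
```

```bash
python3 prof.py w10 x
```

```text
[-0.0518  0.0297  0.0452] [ 0.2  0.  -0.3] 0.7181346605745572
key (np.int64(3491), ((-46.56208801269531, 57.25395965576172), (8.942926406860352, 44.701629638671875), 88.86093139648438), np.float64(-0.02666720481610696), array([-0.04592955,  0.05809432,  0.1246433 ]), np.float64(0.1247347260717806))
```

View pics/w10.png

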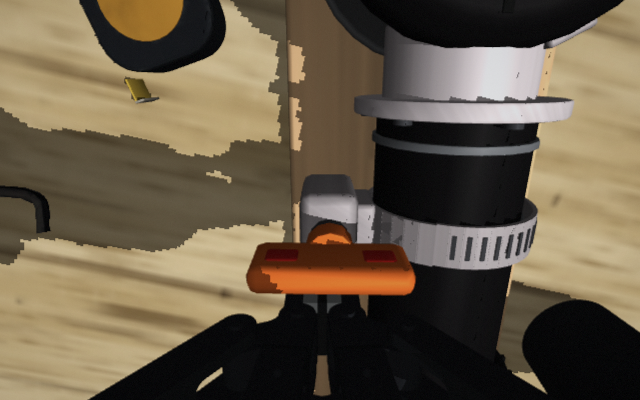

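step_arm:
  translation:
    - [-0.0656,0.2927,0]
    - [-0.0656,0.2927,0]
    - [-0.05,0.22,0]
    - [0,0,0]
  angular:
    - [0,0,0]
    - [0,0,0]
    - [0,0,0]
    - [0,0,0]
  grip: [1,1,1,1]

```text
t: 14.45
position: [0.5107, -0.0416, 0.0451]
eef_rot: [0.624, 0.782, 0.0, -0.0]
force: [0.2, -0.7, 0.1]
width: 0.003
```

```bash
python3 prof.py w11 x; python3 - <<'E'
from h import *
z=np.load('pics/w11.npz');T={k:z[k] for k in('position','eef_rot')};d=z['d'];p=z['p'];Lo=L(cloud('wrist',d,T))
for y in np.arange(.05,.106,.002):
    m=(abs(Lo[...,1]-y)<.001)&(abs(Lo[...,0]-.015)<.008)&(Lo[...,2]>.05)&(Lo[...,2]<.12)
    if m.sum()>3:print(round(y*1000),m.sum(),(np.median(Lo[...,2][m])*1000).round(1),p[m].mean(0).round())
E
```

```text
[-0.0518  0.0462  0.0451] [ 0.2 -0.7  0.1] 0.6998764327726793
key (np.int64(3445), ((-46.55702590942383, 73.98165893554688), (45.132118225097656, 9.152139663696289), 0.22114883363246918), np.float64(-0.03252000444510439), array([-0.04566549,  0.07460689,  0.12464974]), np.float64(0.12471151458816371))
50 121 95.5 [17. 16. 17.]
52 122 95.7 [17. 16. 17.]
54 113 95.9 [17. 16. 17.]
56 123 95.9 [19. 19. 20.]
58 54 96.9 [55. 56. 58.]
60 120 96.8 [108. 111. 114.]
62 197 96.6 [53. 53. 55.]
64 19 97.6 [80. 77. 79.]
66 91 100.0 [172. 165. 167.]
68 171 99.6 [170. 164. 165.]
70 162 100.1 [125. 121. 123.]
72 175 100.1 [117. 114. 116.]
74 171 99.9 [120. 116. 118.]
76 185 100.0 [116. 113. 115.]
78 194 99.7 [141. 136. 138.]
80 227 99.2 [144. 138. 140.]
82 309 97.2 [54. 52. 53.]
84 148 95.4 [17. 17. 18.]
86 162 95.4 [17. 17. 18.]
88 149 95.8 [21. 21. 22.]
90 103 96.8 [100. 102. 106.]
92 221 96.6 [77. 79. 82.]
94 179 95.9 [17. 17. 18.]
96 141 95.3 [22. 21. 22.]
98 21 94.9 [62. 60. 62.]
100 36 105.0 [96. 94. 96.]
102 211 105.1 [209. 201. 204.]
104 239 105.2 [213. 206. 208.]
```

View pics/w11.png

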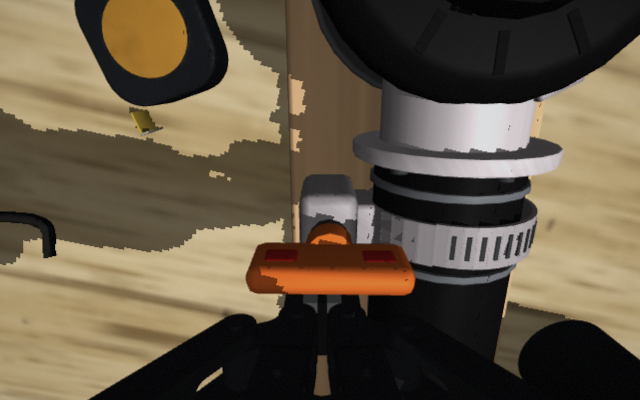

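step_arm:
  translation:
    - [-0.024,0.107,0]
    - [0,0,0]
  angular:
    - [0,0,0]
    - [0,0,0]
  grip: [1,1]

```text
t: 14.7
position: [0.5105, -0.0406, 0.0451]
eef_rot: [0.624, 0.781, 0.0, -0.0]
force: [0.3, -0.7, 0.0]
width: -0.001
```

step_arm:
  translation:
    - [0.0656,-0.2927,0]
    - [0.0656,-0.2927,0]
    - [0.0656,-0.2927,0]
    - [0.0656,-0.2927,0]
    - [0,0,0.6]
    - [0,0,1]
    - [0,0,1]
    - [0,0,1]
    - [0,0,1]
    - [0,0,1]
    - [0,0,1]
    - [0,0,0]
  angular:
    - [0,0,0]
    - [0,0,0]
    - [0,0,0]
    - [0,0,0]
    - [0,0,0]
    - [0,0,0]
    - [0,0,0]
    - [0,0,0]
    - [0,0,0]
    - [0,0,0]
    - [0,0,0]
    - [0,0,0]
  grip: [1,1,1,1,1,1,1,1,1,1,1,1]

```text
t: 15.9
position: [0.5174, -0.0644, 0.1801]
eef_rot: [0.624, 0.781, 0.002, 0.002]
force: [0.4, -0.2, 0.3]
width: -0.0
```

```bash
python3 prof.py w12 x; python3 - <<'E'
from h import *
z=np.load('pics/w12.npz');T={k:z[k] for k in('position','eef_rot')};d=z['d'];p=z['p'];Lo=L(cloud('wrist',d,T))
for y in np.arange(.054,.106,.002):
    m=(abs(Lo[...,1]-y)<.001)&(abs(Lo[...,0]-.0)<.01)&(Lo[...,2]>.05)&(Lo[...,2]<.12)
    if m.sum()>3:print(round(y*1000),m.sum(),(np.median(Lo[...,2][m])*1000).round(1),p[m].mean(0).round())
E
```

```text
[-0.0503  0.0224  0.1801] [ 0.4 -0.2  0.3] 0.6335902447957593
key (np.int64(914), ((-48.47789001464844, 74.6230239868164), (7.774294853210449, 48.15566635131836), 88.85679626464844), np.float64(-0.010026837365221475), array([-0.04862955,  0.07477541,  0.12474982]), np.float64(0.12479330537996652))
54 77 98.4 [16. 15. 16.]
56 79 98.3 [16. 15. 16.]
58 69 98.4 [31. 31. 32.]
60 83 99.8 [91. 93. 96.]
62 86 98.8 [35. 35. 36.]
64 83 98.2 [16. 16. 16.]
66 60 98.4 [50. 48. 49.]
68 87 101.4 [144. 138. 140.]
70 86 101.2 [133. 128. 130.]
72 89 101.5 [112. 108. 110.]
74 89 101.3 [113. 109. 111.]
76 89 101.3 [112. 108. 110.]
78 90 101.3 [115. 111. 113.]
80 90 101.4 [141. 135. 137.]
82 92 101.2 [124. 118. 120.]
84 92 98.3 [16. 15. 16.]
86 89 98.3 [16. 16. 17.]
88 89 98.3 [16. 16. 17.]
90 79 98.8 [63. 64. 66.]
92 113 99.4 [68. 69. 71.]
94 89 98.2 [16. 16. 16.]
96 89 98.2 [16. 16. 16.]
98 91 98.5 [18. 17. 18.]
100 96 98.6 [51. 49. 51.]
102 94 107.5 [178. 173. 176.]
104 94 107.5 [178. 174. 176.]
```

View pics/w12.png

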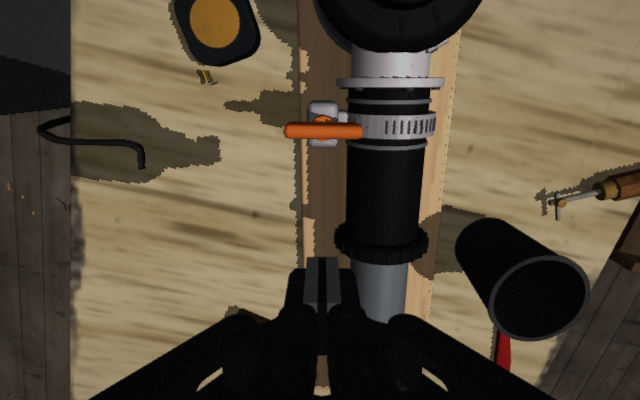

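Band spans 67–83 mm and the rings sit at 60.5 and 91, so it's centred to within 1 mm. The key is at local (-48.6, 75), angle ≈ -0.01 rad. Next I'll turn the wrist and hover above the key.

step_arm:
  translation:
    - [-0.05,0.26,0]
    - [-0.05,0.26,0]
    - [-0.05,0.26,0]
    - [-0.05,0.26,0]
    - [-0.05,0.26,0]
    - [-0.05,0.26,0]
    - [-0.05,0.26,0]
    - [-0.05,0.26,0]
    - [-0.05,0.26,0]
    - [-0.05,0.245,0]
    - [0,0,0]
    - [0,0,0]
  angular:
    - [0,0,1]
    - [0,0,1]
    - [0,0,1]
    - [0,0,1]
    - [0,0,1]
    - [0,0,1]
    - [0,0,1]
    - [0,0,1]
    - [0,0,1]
    - [0,0,1]
    - [0,0,1]
    - [0,0,0.15]
  grip: [0.3,0.3,0.3,0.3,0.3,0.3,0.3,0.3,0.3,0.3,0.3,0.3]

```text
t: 17.15
position: [0.5049, -0.0123, 0.1765]
eef_rot: [-0.105, 0.994, 0.0, -0.001]
force: [-0.3, -0.7, -1.1]
width: 0.349
```

```bash
python3 prof.py w13 x; python3 - <<'E'
from h import *
s=state();q=R.from_quat(s['eef_rot']).as_matrix();print(q.round(3),np.degrees(np.arctan2(q[1,1],q[0,1])),s['width'],s['qpos'])
z=np.load('pics/w13.npz');T={k:z[k] for k in('position','eef_rot')};d=z['d'];P=cloud('wrist',d,T)
X=(P-T['position'])@R.from_quat(T['eef_rot']).as_matrix()
X=X.reshape(-1,3);m=(d.ravel()>0)&(X[:,2]<-.02)&(abs(X[:,0])<.08)&(abs(X[:,1])<.09)&(X[:,2]>-.11);X=X[m]
for a in np.arange(-.08,-.02,.005):
    q=X[(X[:,2]>=a)&(X[:,2]<a+.005)]
    if len(q)>5:print('h above tcp %.0f..'%(-a*1000),len(q),'x',q[:,0].min().round(3),q[:,0].max().round(3),'y',q[:,1].min().round(3),q[:,1].max().round(3),'inner',np.abs(q[:,1]).min().round(4))
E
```

```text
[-0.0511  0.076   0.1765] [-0.3 -0.7 -1.1] 1.6431036855261414
key (np.int64(861), ((-49.41387176513672, 74.1205062866211), (8.63576602935791, 48.04629135131836), 89.58027648925781), np.float64(-0.008193604595367887), array([-0.05056504,  0.07437435,  0.12445864]), np.float64(0.12457987319429795))
[[-0.978 -0.207 -0.002]
 [-0.207  0.978  0.001]
 [ 0.001  0.001 -1.   ]] 101.92653505959305 0.3513907798643771 [-0.0186928   0.57260116 -0.07456298  1.95361497  0.0684449   0.61926125
  1.64173257]
h above tcp 80.. 2144 x -0.012 0.014 y -0.048 0.048 inner 0.0156
h above tcp 75.. 1453 x -0.012 0.014 y -0.047 0.045 inner 0.0163
h above tcp 70.. 937 x -0.011 0.012 y -0.035 0.034 inner 0.0146
h above tcp 65.. 716 x -0.012 0.012 y -0.028 0.028 inner 0.0146
h above tcp 60.. 694 x -0.012 0.011 y -0.028 0.029 inner 0.0146
h above tcp 55.. 643 x -0.011 0.012 y -0.028 0.029 inner 0.0146
h above tcp 50.. 570 x -0.011 0.012 y -0.028 0.029 inner 0.0146
h above tcp 45.. 545 x -0.011 0.011 y -0.028 0.029 inner 0.0146
h above tcp 40.. 458 x -0.012 0.011 y -0.028 0.029 inner 0.0147
h above tcp 35.. 247 x -0.011 0.011 y -0.027 0.027 inner 0.0147
h above tcp 30.. 38 x -0.007 0.01 y -0.015 0.015 inner 0.0148
```

View pics/w13.png

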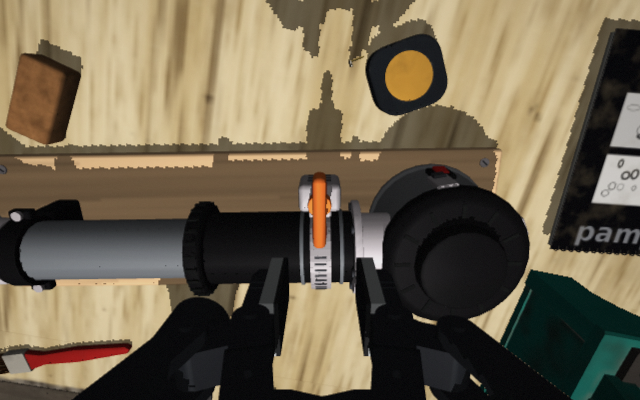

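step_arm:
  translation:
    - [0.108,-0.048,-0.5]
    - [0,0,-0.8]
    - [0,0,-0.8]
    - [0,0,-0.8]
    - [0,0,-0.8]
    - [0,0,-0.5]
    - [0,0,-0.3]
    - [0,0,0]
  angular:
    - [0,0,0]
    - [0,0,0]
    - [0,0,0]
    - [0,0,0]
    - [0,0,0]
    - [0,0,0]
    - [0,0,0]
    - [0,0,0]
  grip: [0.3,0.3,0.3,0.3,0.3,0.3,0.3,0.3]

```text
t: 18.0
position: [0.5074, -0.0135, 0.0863]
eef_rot: [-0.104, 0.995, -0.0, -0.001]
force: [-0.4, 0.5, 0.8]
width: 0.352
```

```bash
python3 prof.py w14 x; python3 - <<'E'
from h import *
p,d=capture('scene'); cv2.imwrite('pics/s14.png',cv2.resize(p[120:270,170:370,::-1],None,fx=4,fy=4))
E
```

```text
[-0.0489  0.0743  0.0863] [-0.4  0.5  0.8] 1.6225104079531432
key (np.int64(1596), ((-49.39244079589844, 74.11051940917969), (8.804864883422852, 49.02924728393555), 89.76948547363281), np.float64(-0.011960390214130756), array([-0.05043791,  0.07443282,  0.12436574]), np.float64(0.12446305613092236))
```

View pics/w14.png

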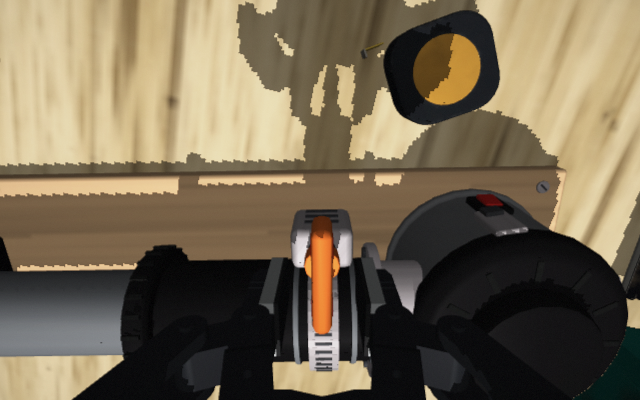

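View pics/s14.png

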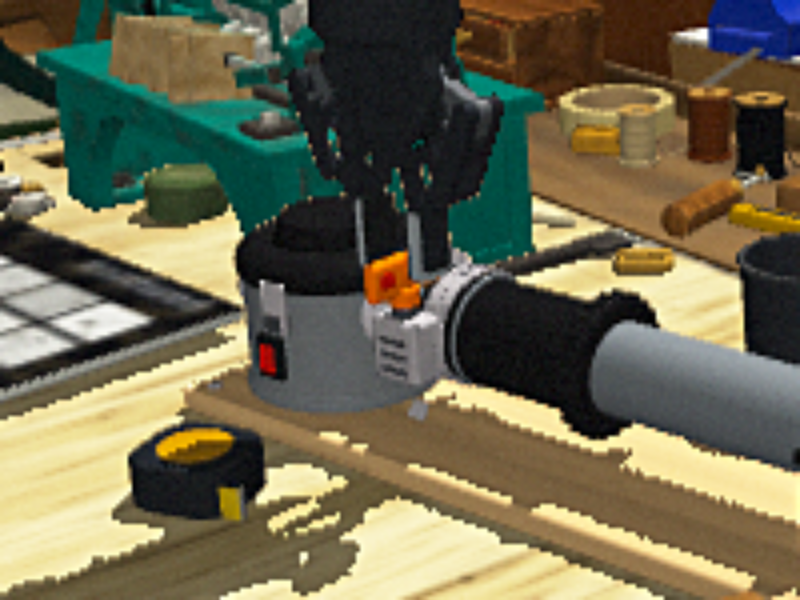

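step_arm:
  translation:
    - [0,0,-0.15]
    - [0,0,0]
    - [0,0,0]
    - [0,0,0]
    - [0,0,0]
    - [0,0,0]
  angular:
    - [0,0,0]
    - [0,0,0]
    - [0,0,0]
    - [0,0,0]
    - [0,0,0]
    - [0,0,0]
  grip: [0.3,1,1,1,1,1]
  force: 35

```text
t: 18.7
position: [0.5081, -0.0134, 0.0844]
eef_rot: [-0.104, 0.995, 0.0, 0.0]
force: [-0.4, -0.2, 3.6]
width: 0.098
```

```bash
python3 prof.py w15 x; python3 - <<'E'
from h import *
s=state();print(s['width'],s['force'],s['torque'])
p,d=capture('scene'); cv2.imwrite('pics/s15.png',cv2.resize(p[120:270,170:370,::-1],None,fx=4,fy=4))
E
```

```text
[-0.0483  0.0742  0.0844] [-0.4 -0.2  3.6] 1.6224110555937024
key (np.int64(1327), ((-48.97654724121094, 74.6236572265625), (7.853662014007568, 48.351749420166016), 89.20795440673828), np.float64(-0.03554457261376798), array([-0.04904197,  0.07488886,  0.12455322]), np.float64(0.12457657373049963))
0.09227180137839425 [-0.32077607 -0.69108119  3.53216391] [-0.01148705  0.09442725  0.05000442]
```

View pics/w15.png

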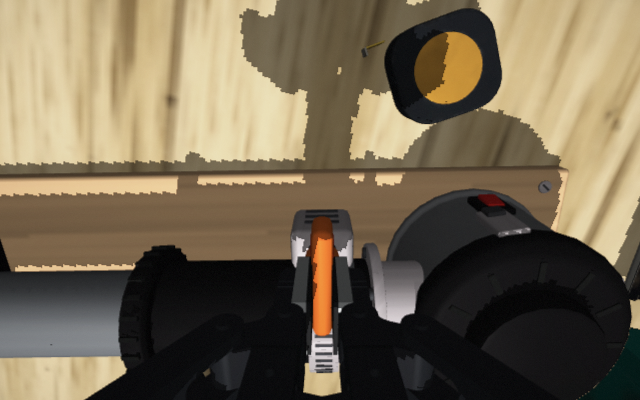

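View pics/s15.png

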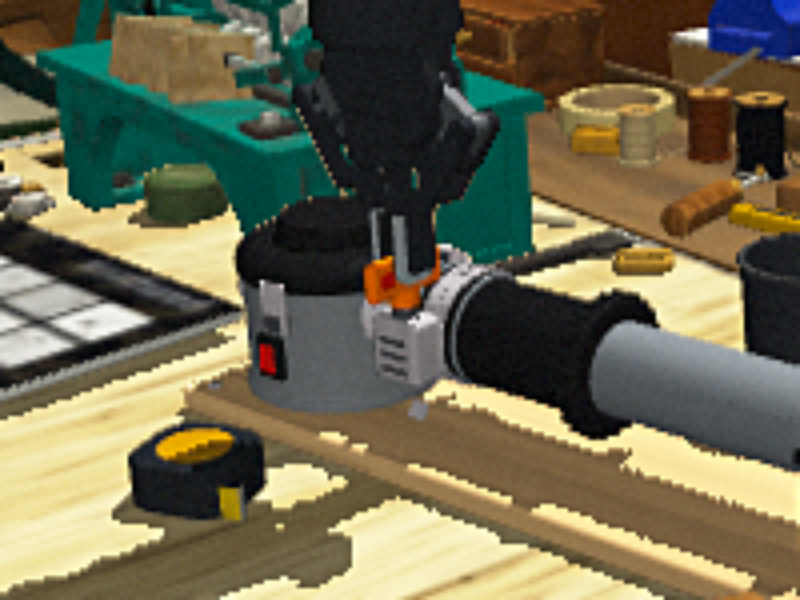

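step_arm:
  translation:
    - [0,0,0]
    - [0,0,0]
    - [0,0,0]
    - [0,0,0]
    - [0,0,0]
    - [0,0,0]
  angular:
    - [0,0,-0.8]
    - [0,0,-0.8]
    - [0,0,-0.8]
    - [0,0,-0.8]
    - [0,0,-0.8]
    - [0,0,0]
  grip: [1,1,1,1,1,1]

```text
t: 19.4
position: [0.508, -0.014, 0.0843]
eef_rot: [0.175, 0.985, -0.0, 0.0]
force: [-0.6, -1.5, 3.6]
width: 0.092
```

```bash
python3 prof.py w16 x; python3 - <<'E'
from h import *
s=state();print(s['width'],s['force'],s['torque'],2*np.degrees(np.arctan2(s['eef_rot'][1],s['eef_rot'][0]))-90)
E
```

```text
[-0.0485  0.0737  0.0843] [-0.6 -1.5  3.6] 1.2931987437461943
key (np.int64(723), ((-42.27910232543945, 70.18185424804688), (7.378259658813477, 32.041038513183594), 57.31950759887695), np.float64(-0.45210310644102325), array([-0.03983007,  0.06784391,  0.12470942]), np.float64(0.12472140049720923))
0.09129494343087922 [-0.44731051 -1.89507455  4.52370894] [-0.43810233  0.14510527 -0.09251381] 70.0396299658347
```

View pics/w16.png

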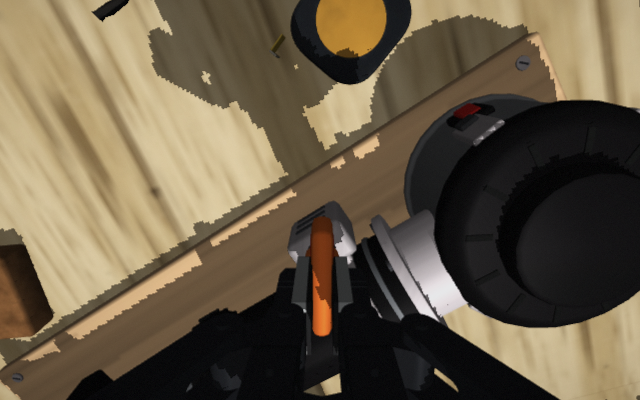

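step_arm:
  translation:
    - [0,0,0]
    - [0,0,0]
    - [0,0,0]
    - [0,0,0]
    - [0,0,0]
    - [0,0,0]
    - [0,0,0]
    - [0,0,0]
    - [0,0,0]
    - [0,0,0]
    - [0,0,0]
    - [0,0,0]
  angular:
    - [0,0,-0.9]
    - [0,0,-0.9]
    - [0,0,-0.9]
    - [0,0,-0.9]
    - [0,0,-0.9]
    - [0,0,-0.9]
    - [0,0,-0.9]
    - [0,0,-0.9]
    - [0,0,-0.9]
    - [0,0,-0.9]
    - [0,0,-0.9]
    - [0,0,0]
  grip: [1,1,1,1,1,1,1,1,1,1,1,1]

```text
t: 20.65
position: [0.5068, -0.0145, 0.0842]
eef_rot: [0.762, 0.647, -0.001, 0.0]
force: [-2.5, -2.2, 6.5]
width: 0.094
```

```bash
python3 prof.py w17 x; python3 - <<'E'
from h import *
s=state();print(s['width'],s['force'],s['torque'],s['qpos'],2*np.degrees(np.arctan2(s['eef_rot'][1],s['eef_rot'][0]))-90)
E
```

```text
[-0.0497  0.0735  0.0842] [-2.5 -2.2  6.5] 0.46097441201459743
key (np.int64(902), ((-48.47808837890625, 75.01862335205078), (49.244468688964844, 8.082489013671875), 68.09268951416016), np.float64(1.1728714441256791), array([-0.04426754,  0.08539667,  0.12439747]), np.float64(0.12459823431761241))
0.09209581688252956 [-3.26312246 -2.32456967  7.62656001] [-0.49913531  0.60361444 -0.05442726] [-0.30676488  0.78020965  0.41090229  2.03893242 -0.6816547   0.46016564
  0.46222923] -9.189385287458308
```

View pics/w17.png

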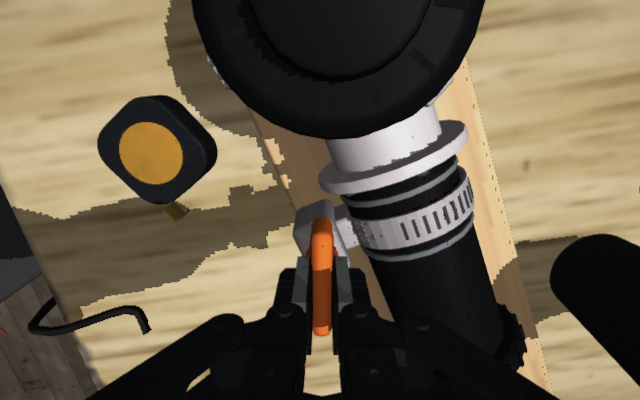

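step_arm:
  translation:
    - [0,0,0]
    - [0,0,0]
    - [0,0,0]
    - [0,0,0]
    - [0,0,0]
  angular:
    - [0,0,-0.9]
    - [0,0,-0.9]
    - [0,0,-0.9]
    - [0,0,-0.9]
    - [0,0,0]
  grip: [1,1,1,1,1]
  force: 45

```text
t: 21.2
position: [0.5064, -0.0142, 0.0842]
eef_rot: [0.899, 0.438, -0.001, -0.0]
force: [-4.6, -1.7, 7.8]
width: 0.09
```

```bash
python3 prof.py w18 x; python3 - <<'E'
from h import *
s=state();print(s['width'],s['force'],s['torque'],s['qpos'],2*np.degrees(np.arctan2(s['eef_rot'][1],s['eef_rot'][0]))-90)
E
```

```text
[-0.0501  0.0738  0.0842] [-4.6 -1.7  7.8] 0.12755741338985996
key (np.int64(1497), ((-47.586158752441406, 75.55455017089844), (48.068546295166016, 8.18846321105957), 39.31272888183594), np.float64(0.6801514865438016), array([-0.04577846,  0.07744956,  0.12455462]), np.float64(0.12483217636965538))
0.08674592062538163 [-2.41865283 -2.23573738  8.49045065] [-0.43982804  0.76589361 -0.04699536] [-0.38085616  0.81305655  0.54628924  2.04302315 -0.8482965   0.52591777
  0.12892681] -37.977127764525335
```

The key is at ≈2.7 rad, but joint 5 (-0.85) is nearing its -1 limit. I'll release, unwind half a turn above the key and regrip.

step_arm:
  translation:
    - [0,0,0]
    - [0,0,0]
    - [0,0,0]
    - [0,0,0.5]
    - [0,0,0.8]
    - [0,0,0.8]
    - [0,0,0.5]
    - [0,0,0]
    - [0,0,0]
    - [0,0,0]
    - [0,0,0]
    - [0,0,0]
  angular:
    - [0,0,0]
    - [0,0,0]
    - [0,0,0]
    - [0,0,0]
    - [0,0,0]
    - [0,0,0]
    - [0,0,1]
    - [0,0,1]
    - [0,0,1]
    - [0,0,1]
    - [0,0,1]
    - [0,0,1]
  grip: [0.3,0.3,0.3,0.3,0.3,0.3,0.3,0.3,0.3,0.3,0.3,0.3]

```text
t: 22.45
position: [0.5081, -0.0136, 0.1368]
eef_rot: [0.641, 0.768, 0.0, 0.0]
force: [-0.4, 0.6, -1.0]
width: 0.352
```

step_arm:
  translation:
    - [0,0,0]
    - [0,0,0]
    - [0,0,0]
    - [0,0,0]
    - [0,0,0]
    - [0,0,0]
    - [0,0,0]
    - [0,0,0]
    - [0,0,0]
    - [0,0,0]
    - [0,0,0]
    - [0,0,0]
  angular:
    - [0,0,1]
    - [0,0,1]
    - [0,0,1]
    - [0,0,1]
    - [0,0,1]
    - [0,0,1]
    - [0,0,1]
    - [0,0,1]
    - [0,0,1]
    - [0,0,1]
    - [0,0,1]
    - [0,0,0]
  grip: [0.3,0.3,0.3,0.3,0.3,0.3,0.3,0.3,0.3,0.3,0.3,0.3]

```text
t: 23.65
position: [0.508, -0.014, 0.1366]
eef_rot: [-0.07, 0.998, -0.0, 0.0]
force: [-0.2, 0.5, -0.0]
width: 0.35
```

```bash
python3 prof.py w19 x; python3 - <<'E'
from h import *
s=state();print(s['width'],s['qpos'],2*np.degrees(np.arctan2(s['eef_rot'][1],s['eef_rot'][0]))-90)
E
```

```text
[-0.0484  0.0737  0.1366] [-0.2  0.5 -0. ] 1.6253332074596256
key (np.int64(881), ((-48.868324279785156, 74.33134460449219), (47.902061462402344, 9.354764938354492), 39.53009033203125), np.float64(0.6860884650856276), array([-0.05081464,  0.07455111,  0.12444322]), np.float64(0.12451431295418296))
0.35202845545838196 [-0.05414276  0.64029395 -0.01539798  1.98740905  0.01944103  0.51365048
  1.62328251] 97.78686968470268
```

View pics/w19.png

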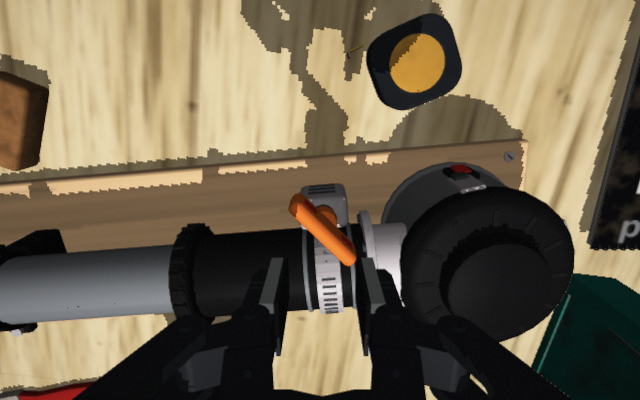

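step_arm:
  translation:
    - [-0.03,0.03,0]
    - [0,0,0]
    - [0,0,0]
    - [0,0,0]
    - [0,0,0]
    - [0,0,0]
    - [0,0,0]
  angular:
    - [0,0,0.9]
    - [0,0,0.9]
    - [0,0,0.9]
    - [0,0,0.9]
    - [0,0,0.9]
    - [0,0,1]
    - [0,0,0]
  grip: [0.3,0.3,0.3,0.3,0.3,0.3,0.3]

```text
t: 24.4
position: [0.5073, -0.0132, 0.1362]
eef_rot: [-0.437, 0.9, -0.0, -0.0]
force: [-0.2, -0.1, -1.1]
width: 0.346
```

```bash
python3 prof.py w20 x; python3 - <<'E'
from h import *
s=state();print(s['width'],s['qpos'],2*np.degrees(np.arctan2(s['eef_rot'][1],s['eef_rot'][0]))-90)
E
```

```text
[-0.049   0.0746  0.1362] [-0.2 -0.1 -1.1] 2.132091533385339
key (np.int64(534), ((-43.98634719848633, 78.40448760986328), (35.98137664794922, 8.353589057922363), 39.587806701660156), np.float64(0.6962259178858883), array([-0.04261051,  0.07978365,  0.12439844]), np.float64(0.12450032572914092))
0.35121941882732977 [ 0.08023887  0.64588676 -0.23312594  1.9822725   0.27274157  0.54330037
  2.13035233] 141.6663495804333
```

View pics/w20.png

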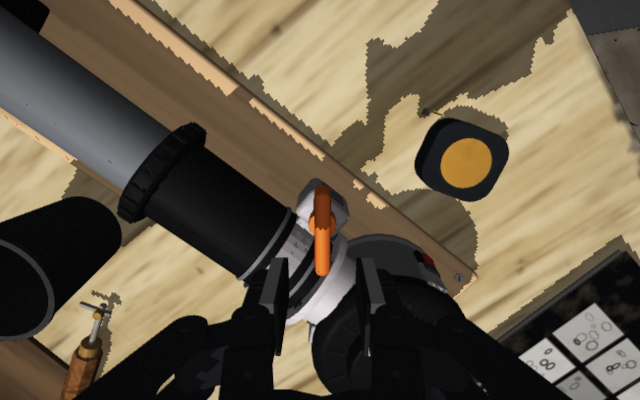

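step_arm:
  translation:
    - [0,0,-0.5]
    - [0,0,-0.8]
    - [0,0,-0.6]
    - [0,0,-0.4]
    - [0,0,-0.3]
    - [0,0,0]
    - [0,0,0]
    - [0,0,0]
    - [0,0,0]
    - [0,0,0]
    - [0,0,0]
  angular:
    - [0,0,0]
    - [0,0,0]
    - [0,0,0]
    - [0,0,0]
    - [0,0,0]
    - [0,0,0]
    - [0,0,0]
    - [0,0,0]
    - [0,0,0]
    - [0,0,0]
    - [0,0,0]
  grip: [0.3,0.3,0.3,0.3,0.3,0.3,1,1,1,1,1]
  force: 45

```text
t: 25.55
position: [0.5076, -0.0128, 0.0845]
eef_rot: [-0.438, 0.899, -0.0, 0.0]
force: [-0.9, 0.1, 2.8]
width: 0.09
```

step_arm:
  translation:
    - [0,0,0]
    - [0,0,0]
    - [0,0,0]
    - [0,0,0]
    - [0,0,0]
    - [0,0,0]
  angular:
    - [0,0,-0.9]
    - [0,0,-0.9]
    - [0,0,-0.9]
    - [0,0,-0.9]
    - [0,0,-0.6]
    - [0,0,0]
  grip: [1,1,1,1,1,1]

```text
t: 26.15
position: [0.5079, -0.0132, 0.0845]
eef_rot: [-0.159, 0.987, -0.0, 0.001]
force: [0.1, -1.1, 2.8]
width: 0.088
```

```bash
python3 prof.py w21 x; python3 - <<'E'
from h import *
s=state();print(s['width'],s['force'],s['torque'],s['qpos'],2*np.degrees(np.arctan2(s['eef_rot'][1],s['eef_rot'][0]))-90)
E
```

```text
[-0.0484  0.0745  0.0845] [ 0.1 -1.1  2.8] 1.7436890051496392
key (np.int64(1298), ((-48.971153259277344, 74.84658813476562), (49.514347076416016, 7.497026443481445), 4.8084564208984375), np.float64(0.08284437847797754), array([-0.05246582,  0.07479888,  0.12460284]), np.float64(0.12462547554593803))
0.08461096870669575 [ 1.05378488 -0.89692619  3.48872629] [-0.29144418 -0.10704278 -0.0428206 ] [-0.03731061  0.73132234 -0.0456233   2.02482046  0.08252047  0.38598781
  1.7447443 ] 108.42999167980994
```

View pics/w21.png

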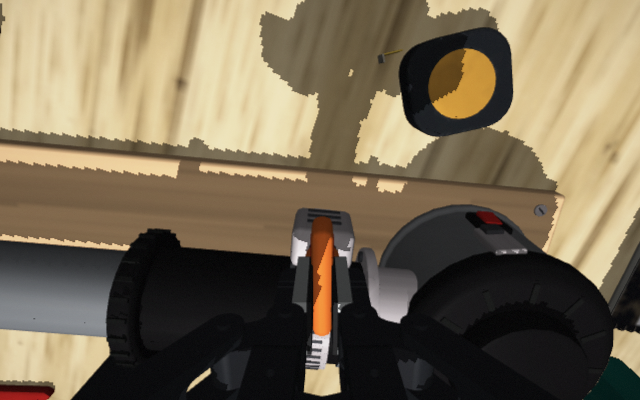

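step_arm:
  translation:
    - [0,0,0]
    - [0,0,0]
    - [0,0,0]
    - [0,0,0.5]
    - [0,0,1]
    - [0,0,1]
    - [0,0,1]
    - [0,0,1]
    - [0,0,1]
    - [0,0,1]
    - [0,0,0.5]
    - [0,0,0]
  angular:
    - [0,0,0]
    - [0,0,0]
    - [0,0,0]
    - [0,0,0]
    - [0,0,0]
    - [0,0,0]
    - [0,0,0]
    - [0,0,0]
    - [0,0,0]
    - [0,0,0]
    - [0,0,0]
    - [0,0,0]
  grip: [0.3,0.3,0.3,0.3,0.3,0.3,0.3,0.3,0.3,0.3,0.3,0.3]

```text
t: 27.4
position: [0.5082, -0.0128, 0.2256]
eef_rot: [-0.16, 0.987, -0.0, 0.002]
force: [0.6, -0.1, -0.9]
width: 0.351
```

```bash
python3 prof.py w22 | awk 'NR<4||/^(-3[0-9]|-2[0-9]|[5-9][0-9]|10[0-9]) /'; python3 - <<'E'
from h import *
p,d=capture('scene'); cv2.imwrite('pics/s22.png',cv2.resize(p[120:310,170:450,::-1],None,fx=2.8,fy=2.8))
E
```

```text
[-0.048   0.0748  0.2256] [ 0.6 -0.1 -0.9] 1.7730398308642452
key (np.int64(590), ((-49.55322265625, 74.17044830322266), (47.90264892578125, 7.889858245849609), 5.940480709075928), np.float64(0.10303503253300339), array([-0.05014509,  0.07440389,  0.1245679 ]), np.float64(0.12459551899343058))
-50 67 93.2 [117. 120. 123.]
-38 70 93.1 [118. 121. 124.]
-35 67 93.4 [118. 121. 125.]
-32 19 93.4 [102. 105. 108.]
-29 19 105.4 [51. 53. 54.]
-26 75 106.6 [21. 20. 21.]
-23 73 106.7 [22. 21. 22.]
-20 70 106.4 [22. 22. 22.]
52 69 98.2 [24. 24. 25.]
55 67 98.3 [25. 24. 25.]
58 65 99.0 [54. 55. 56.]
61 71 99.1 [91. 93. 96.]
64 68 98.3 [25. 24. 25.]
67 68 100.6 [125. 120. 122.]
70 72 101.2 [178. 172. 174.]
73 69 101.2 [150. 145. 147.]
76 69 101.4 [148. 144. 146.]
79 69 101.0 [168. 162. 165.]
82 65 100.7 [168. 161. 163.]
85 69 98.1 [30. 28. 29.]
88 69 98.1 [26. 25. 26.]
91 67 99.8 [111. 113. 116.]
94 68 98.2 [33. 33. 34.]
97 73 98.4 [25. 24. 25.]
100 93 103.7 [75. 72. 74.]
103 72 107.3 [225. 219. 222.]
106 41 107.4 [217. 210. 212.]
109 62 96.4 [217. 212. 214.]
```

View pics/w22.png

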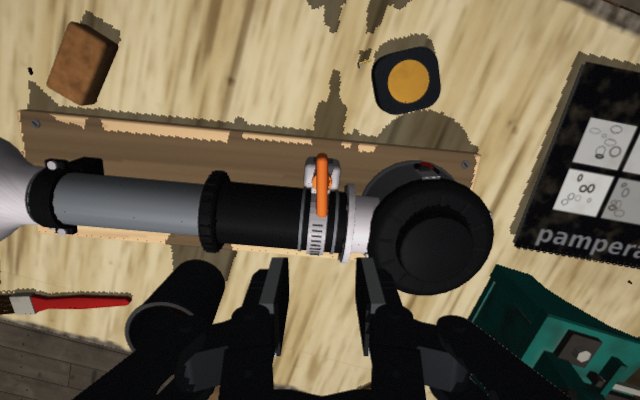

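View pics/s22.png

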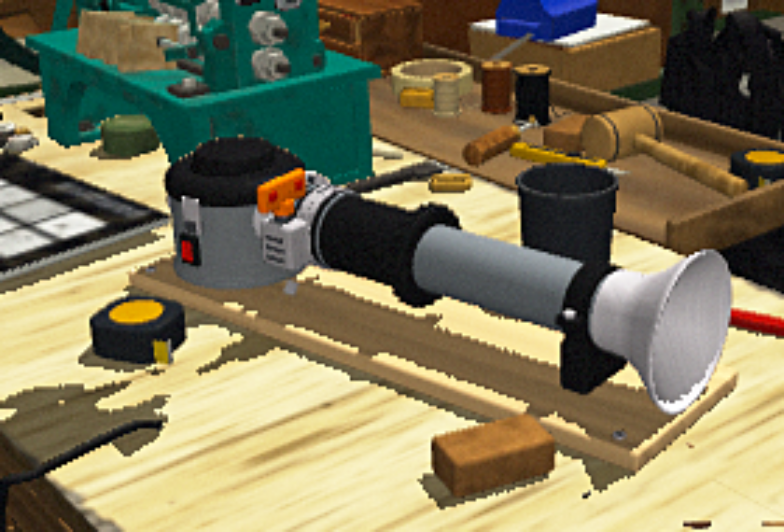

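```bash
python3 -c "
from bench import *
print(close_job())"
```

```text
the job is handed in; nothing more can be done
None
```

I finished the job in the order asked and handed it in at about 27.5 s, with the gripper open and clear of everything. Handing in gave no verdict, so what follows rests on my own checks.

- **Sleeve:** I pushed the collar until it stopped moving and the push force climbed to about 17 N. The last picture shows the sleeve's rear end about 130 mm behind the flange face, so it is hard against the flange to within about 1 mm.
- **Clamp:** I slid it while slack until the band sat between the rings. The last picture shows the band at about 67–83 mm along the pipe and the rings at about 60.5 and 91 mm, so it is within about 1 mm of centre.
- **Key:** I turned it clockwise in two grips, because joint 5 was nearing its limit. The last picture puts it at about 3.29 rad, and the wrist angle before release agreed. Snug starts at 3.0 and the dead stop is at 3.7.
- **Bystanders:** The cup, sanding block and tape measure look unmoved in the last scene picture; I did not measure their positions. No wrist-force reading I took exceeded about 17 N.

**Disagreements:**
- The shut fingertips are about 30 mm short of the TCP (tool point) the robot reports. Both cameras showed it, and my first push at the collar passed over it without contact. I corrected the heights by that amount afterwards.
- Depth from the wrist camera reads about 1.7 mm low.

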